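Clamp a whetstone with a removable crank

ROBOT

A 6-joint arm with a two-finger parallel gripper is mounted at the origin on a cart in front of the work surface, level with it; the furniture and walls round the work are solid. World frame = base frame: x ahead of the robot, y to its left, z up, the work surface at z = 0. Lengths are in m, angles in rad, forces in N, time in s.
With the tool pointing down it reaches from about 0.25 to 0.85 m from the base axis. Payload 12.5 kg.
Tool frame: the origin (TCP) lies at the very end of the fingers, on their centre line; the grasp point (between the pads) lies 19 mm behind it; z points along the fingers, x is the direction in which the jaws open and shut, and the axes are right-handed (so a half turn about z gives the same grasp; the last joint's range is limited). The gripper opens to 93 mm and grips with 3 to 60 N. Pads are 15 mm wide; open, the fingers measure 128 mm over their backs; the gripper's body (75 mm by 188 mm) begins 65 mm behind the grasp point.
Start: joints at [1.199, 0.351, 1.652, -0, 1.139, -0.085], TCP at [0.156, 0.528, 0.219] pointing down, gripper open.
Joint ranges: [-2.75, 2.75], [-0.79, 2.1], [0.01, 2.65], [-1.57, 4.71], [0.07, 3.14], [-2.87, 2.87]. Speed limits (rad/s): [2.22, 2.22, 2.79, 3.14, 3.14, 3.14].

INTERFACE

Orientations are given as a unit quaternion [w, x, y, z].
In Python, from station import ctrl, optics gives the robot as it stands.
- The arm moves only by the tool send_rows, never from a script. Its arguments are lists of equal length, an entry for each row: "delta_pos": the shift along the tool's x, y, z in m, a list of three; "rot": the turn, a rotation vector about the tool's x, y, z in degrees, a list of three; "gripper": the closure, from -1 (fully open) to 1 (shut), so that 0 is half open. In form: {"delta_pos": [[dx, dy, dz], ...], "rot": [[ax, ay, az], ...], "gripper": [gripper, ...]}. A call has 1 to 5 rows; each row is the pose to reach, as a shift and turn from the pose measured when the call began, along the tool's axes at that moment; what a row does not reach only later rows make up. A row lasts 1/10 s, in which the tool goes at most 50 mm and 8.59 degrees, less where a joint would pass 70% of its speed; a pose out of reach is approached as far as the arm can. A call with a gripper value outside its range is refused whole. The fingers move at their own pace and stop on an object; "force" is the grip in N (left out, the last holds). Time passes only in rows, so rows that repeat a pose let the fingers close. It gives the time, the measured TCP pose, the force and the opening at its end, in the units of the state.
- ctrl.read_state(): the state, without advancing time (a new reading comes with each control period).
- optics.read_camera(name): name is "scene" or "top" or "wrist"; returns a dict with "img" (384x512x3 uint8, red, green, blue), "depth" (384x512 float32, m along the optical axis (not along the pixel's ray), 0 where there is no reading), "camera_matrix" (3x3 intrinsics, pixels), "dist" ([k1, k2, p1, p2, k3] as OpenCV has them; the pictures are not rectified), "position" and "orientation" of the camera in the world. Camera axes: x right, y down, z forward; pixel columns grow to the right and rows downward; lengths in m; the calibration is good to about 2 mm. A picture is of the moment at which its call begins.
- ctrl.close_job(): hands the job in, once; it reports no verdict.
The state is a dict: "time_s": time; "qpos": joint angles; "dq": joint speeds; "tau": joint torques, N m; "tcp_pos": TCP position; "tcp_rot": TCP orientation; "ft_force": force on the tool from outside, world axes, zero at the start; "wrist_torque": the same for the moment, N m; "opening": finger opening in m.
Only numpy, scipy, OpenCV 4.12 (cv2) and the standard library are available. Lean on these libraries where they do the work, as an engineer would, in place of code of your own. Each camera call takes 0.05 s, during which the arm holds its last target.

TASK

The whetstone lies loose on the bed of the small crank-driven vise. First slide it along the bed, without lifting it, until its far end rests against the end stop beside the fixed jaw; then fit the loose crank fully down over the square drive shaft and wind it clockwise (seen from above) through full turns until the stone is firmly held and the sprung pad of the moving jaw is clearly pressed in. Leave the crank on the shaft, let go, and do not shift the tin, screwdriver, bottle or awl lying around.

Things in the scene. Friction and masses are not known exactly. Their poses are not given: they have to be found in the camera images.
- vise: Small grey vise, fixed to the bench: bed plate 130 x 270 mm, flat top 16 mm above the bench. Its fixed jaw stands at the robot's left end, the moving jaw in the middle, the gearbox with the upright drive shaft at the right end. x points away from the robot (turned by up to 0.25 rad), y left, z up. Origin on the bench, below the bed.
- corner (a point): Point on the bed's top where the end stop's plane meets the fixed jaw's face. Axes as the vise. The jaw's steel face fills y = 0, x = -50 to 0 mm, to 28 mm above the bed (jaw top 34 mm); the stop, a 20 mm high steel block, faces -x at x = 0, y = -33 to 3 mm. Moving jaw and pad: x = -49 to -3 mm, 35 mm high; pad face at y = -55 mm plus jaw's reading. Bed clear in front, to x = -105 mm.
- stone_mid (a point): Centre of the whetstone, half-way up: grey, roughly a block 58 mm long (own y, which points to corner's -x within 0.12 rad), 35 wide, 23 high, 0.11 to 0.23 kg, lying on the bed near the fixed jaw, its far end 30 to 45 mm short of the end stop. Slides when pushed on its near end. Home, its centre is 29 mm short of the stop and its near end stands 8 mm out of the jaws.
- stone: The whetstone as a whole; origin under its centre (see stone_mid).
- shaft_top (a point): Centre of the top of the upright square drive shaft, at corner x = -30, y = -180 mm, 78 mm above the bench. The shaft is 14 mm square, its top 5 mm tapered to 9 mm, and stands 22 mm up from a round collar 32 mm across. x and y are square to the shaft's flats and turn with it; z is up. The gearbox is 48 mm high; the crank's arm passes above jaws and stone.
- crank_hub (a point): Centre of the loose steel crank's hub, half-way up: a 28 mm square block 36 mm high, with a blind 16 mm square hole 28 mm deep in its underside. The crank stands on its hub, hole down, handle up, at any yaw; about 0.3 kg. x points along the arm to the handle, z up; pinch the hub across y. Fully fitted this point is 4 mm below shaft_top; fits at four quarter turns, about 0.1 rad of play.
- crank_handle (a point): Middle of the crank's handle: upright, black, round, 19 mm in diameter, 41 mm high, spinning freely on its pin, 65 mm from the hub's axis along crank_hub's x and 36 mm above crank_hub. The flat arm below it is 16 mm wide, from 24 to 31 mm above the hub's underside; the handle starts 2 mm above it. Axes as crank_hub.
- screw (a joint): Angle of the drive shaft, rad, growing clockwise seen from above; starts between -3 and 3. Turning needs about 0.12 N m; it stays where it is left. One full turn (6.28) moves the jaw 12 mm.
- jaw (a joint): Travel of the moving jaw towards the fixed jaw, m: 0.012 per turn of the screw, 0 when screw reads 0.
- pad (a joint): How far the sprung pad on the moving jaw is pressed into it, m: 0 free, 0.006 fully in (hard stop). Spring 2.5 N per mm. With the stone against the fixed jaw the pad meets it at a jaw reading of about 0.020; each further 1 mm of jaw travel presses the pad 1 mm in.
- tape_tin: Bystander: a low open round tin, 93 mm across, 39 mm high; origin under its centre.
- driver: Bystander: a small screwdriver, 150 mm long, lying flat; origin under its centre.
- dye_bottle: Bystander: a dark bottle with a screw cap, 53 mm across, 162 mm high; origin under its centre.
- awl: Bystander: an awl with a wooden haft, 152 mm long, 39 mm thick, lying flat; origin under its centre.
Not all that is in view belongs to the job. What is shaped like the stone but green or turquoise is not meant.

How it is judged:
On the way, in this order (a step that is already met when the one before it is completed fails the run):
1. the stone rests with its end against the end stop (x of stone_mid in the frame of corner between -0.034 and -0.024 m and y of stone_mid in the frame of corner between -0.045 and -0.01 m), for 0.2 s.
2. the crank is fully down on the square shaft, the stone still home (all of step 1 and horizontal distance between crank_hub and shaft_top below 0.004 m and z of crank_hub in the frame of shaft_top below -0.0005 m and angle between crank_hub's own z axis and vertical below 0.12 rad), for 0.2 s.
3. the jaw is wound up so that the pad is pressed in by the stone (all of step 2 and value of joint pad above 0.0015 m), for 0.2 s.
At the end, for the whole second after the job is handed in: Stone flat, at rest, its centre 24-34 mm short of the end stop and 10-22.5 mm from the fixed jaw, in line within 0.15 rad; pad pressed in over 1.5 mm; crank on the shaft, within 4 mm of its axis, 3.5 mm of fully down, upright within 0.12 rad (all of step 3 and y of stone_mid in the frame of corner above -0.0225 m and angle between the y axis of stone_mid and the x axis of corner, either way round below 0.15 rad and angle between stone_mid's own z axis and vertical below 0.12 rad and linear speed of stone below 0.02 m/s and velocity of joint screw below 0.2 rad/s); the robot touches nothing.
It fails at once if the stone is lifted more than 15 mm off the bed (z of stone_mid in the frame of corner above 0.0265 m).
It fails at once if a bystander is shifted by more than 30 mm (distance of any of tape_tin, driver, dye_bottle, awl from where it was at the start of the episode above 0.03 m).
It also fails if it takes over 72 s, if anything falls off the work surface, if the arm or the gripper's body presses on something with over 40 N, if the wrist force passes 120 N, or if a joint passes its speed limit or range.

## Working session

There is one attempt and no reset: what is moved stays moved. The work goes in short steps, Python scripts to look and compute and a tool call to move; the robot and the scene stay as the last step left them, time stands still between calls to the robot, and variables do not carry over. Pictures are saved under pics/ and viewed, and the job is handed in when it is done.

Besides the shell and the picture viewer there is one more tool, called after ">>>" by a JSON object that holds its "op" and its "data". send_rows: Moves the arm, as the interface text tells. Its arguments: {"type":"object","properties":{"delta_pos":{"type":"array","items":{"type":"array","items":{"type":"number"}}},"rot":{"type":"array","items":{"type":"array","items":{"type":"number"}}},"gripper":{"type":"array","items":{"type":"number"}},"force":{"type":"number"}},"required":["delta_pos","rot","gripper"]}

```bash
mkdir -p pics; ls; cat > h.py <<'E'
import numpy as np, cv2
from scipy.spatial.transform import Rotation as R
from station import ctrl, optics
def q2R(q): return R.from_quat([q[1],q[2],q[3],q[0]]).as_matrix()
def cam(n):
    d=optics.read_camera(n); np.savez('last_%s.npz'%n,**d); return d
def load(n): return dict(np.load('last_%s.npz'%n))
def save(d,n): cv2.imwrite('pics/'+n,d['img'][:,:,::-1])
def ray(d,uv):
    p=cv2.undistortPoints(np.array(uv,float).reshape(-1,1,2),d['camera_matrix'],d['dist']).reshape(-1,2)
    return np.c_[p,np.ones(len(p))]@q2R(d['orientation']).T
def onz(d,uv,z):
    r=ray(d,uv); c=d['position']; return c+r*((z-c[2])/r[:,2])[:,None]
def cloud(d):
    h,w=d['depth'].shape; v,u=np.mgrid[:h,:w]
    r=ray(d,np.c_[u.ravel(),v.ravel()]); P=d['position']+r*d['depth'].reshape(-1,1)
    P[d['depth'].ravel()==0]=np.nan
    return P.reshape(h,w,3)
def tool(s): return np.array(s['tcp_pos']),q2R(s['tcp_rot'])
E
python3 - <<'E'
from h import *
s=ctrl.read_state()
for k,v in s.items(): print(k,np.round(v,3))
print(q2R(s['tcp_rot']).round(3))
for n in ['scene','top','wrist']:
    d=cam(n); save(d,n+'0.png'); print(n,d['position'],d['orientation'])
E
```

```text
pics
time_s 0.0
qpos [ 1.199  0.351  1.652 -0.     1.139 -0.085]
dq [-0.001  0.001 -0.     0.002  0.001  0.   ]
tau [-1.0000e-03 -4.9730e+01 -2.8528e+01  7.0000e-02  2.5000e-02 -0.0000e+00]
tcp_pos [0.155 0.527 0.218]
tcp_rot [ 0.     0.801  0.599 -0.   ]
ft_force [-0.917  0.172  0.717]
wrist_torque [ 0.038 -0.003  0.005]
opening 0.093
[[ 0.283  0.959 -0.   ]
 [ 0.959 -0.283 -0.001]
 [-0.001 -0.    -1.   ]]
scene [ 0.24187648 -0.7832374   1.03341976] [-0.33716609  0.91567747 -0.2021495   0.08360254]
top [ 0.52726235 -0.04860385  1.16648567] [ 0.03965849 -0.69767357  0.71461648 -0.03165548]
wrist [0.0876471  0.54745487 0.38358132] [0.10203654 0.79435772 0.5939794  0.07597914]
```

View pics/scene0.png

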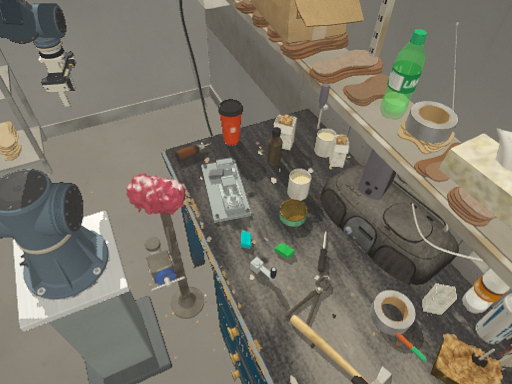

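View pics/top0.png

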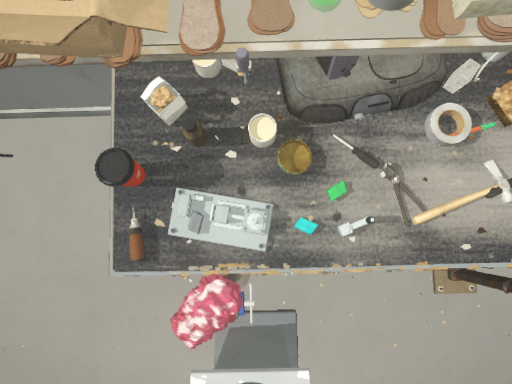

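View pics/wrist0.png

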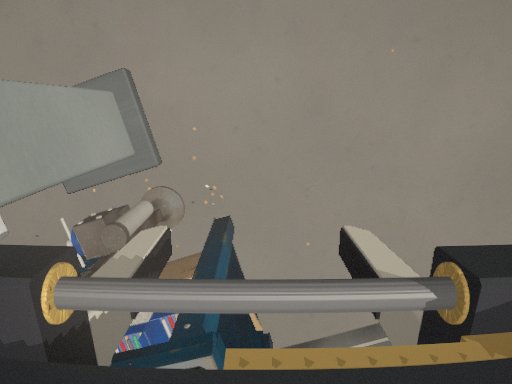

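The top view shows the vise around (170–272, 188–250), with the gearbox at its right end. The crank stands at about (356, 226), and the green and turquoise blocks are decoys. Next I'll zoom in.

```bash
python3 - <<'E'
from h import *
d=load('top'); c=d['img'][180:256,160:290]; cv2.imwrite('pics/tv.png',cv2.resize(c,None,fx=6,fy=6,interpolation=cv2.INTER_CUBIC)[:,:,::-1])
c=d['img'][205:245,330:390]; cv2.imwrite('pics/tc.png',cv2.resize(c,None,fx=10,fy=10,interpolation=cv2.INTER_CUBIC)[:,:,::-1])
P=cloud(d)
for v in range(186,252,4): print(v,' '.join('%3d'%(1000*P[v,u,2]) if P[v,u,2]==P[v,u,2] else '  x' for u in range(164,284,4)))
print(P[220,220],P[100,300],P[230,320])
print('crank')
for v in range(212,240,2): print(v,' '.join('%3d'%(1000*P[v,u,2]) if P[v,u,2]==P[v,u,2] else '  x' for u in range(334,380,2)))
E
```

```text
186  -3   0  -2  -3   0   0   1  -1  -2  -1   1  -2  -2  -1   0  -5   2   0   4  -2   2   0   1   1   0   0   2  -1   2  -2
190   2  -2   0  15  21  15  15   2   x   2   0   0   0   0   0   0   4   1   0   1   2  -5   1   1   2   0   1   1   1   0
194  -2   7  -4  15  15  49  48  12  17  17  13  15  15   0   0   2   0   0   1   2   1   0   0   0   1   1  -2   0  -2   3
198  -5   4   0  16  48  49  50  37  39  38  20  21  16  18  17  17  19  17  12   0   0   1   0  -1  -1   0   0  -2  -1   0
202   2   0   5  18  52  49  48  17  18  16  17  16  15  19  24  23  20  20  20  14  16  17  12  16  13   3   0   4  -2   4
206   3   x   9  19  52  50  49  19  16  19  17  18  46  46  53  52  20  22  24  23  20  20  18  18  15  17  22  17   0   0
210   2   0  12  16  47  52  45  18  13  19  14  18  43  49  51  55  49  15  14  15  17  48  47  44  13  18  16   0  -5   0
214   2   0  13  20  52  50  31  37  39  32   x  18  42  51  50  51  45  36  34  18  47  47  49  51  47  49  41  -1   0   0
218   0   2  16  14  20  18  16  38  34  37  19  17  36  49  52  55  39  15  31  42  43  52  54  77  56  48 
[... 1768 characters left out ...]
   0  -2  -1   4   2   0   0
226   1  -2  24  36  37  38  42  40  36  30  29  29  33  -2   0   2  -1  -2  -1   0   2   0   0
228  -1   3  12  34  41  42  37  42  39  32  -1  -2   0   0   6  -1   0  -1   0   2   0   0  -1
230   0  -2   1  28  35  38  40  42  40  -1   0  -2   0   0   0   0   0   3  -1  -1   5   0   1
232  -1   1   2  14  38  36  37  37  37   1   0   0  -4   1   0   1   0  -1   0  -2  -3  -1   2
234   0   1   2   2  39  37  -1   0  -1  -2   1   0   0   0  -1  -1   0  -1  -4  -1   1  -3   2
236  -1   0   1   0  -1   2  -2  -2  -2   5   6   3   1   0   1   0  -1   2  -1   1  -2   0   0
238  -1   1  -2   1   0   1   0   0   3   5   7  -3  -2  -2   0  -5   0   0   1   0   0   0  -2
```

View pics/tv.png

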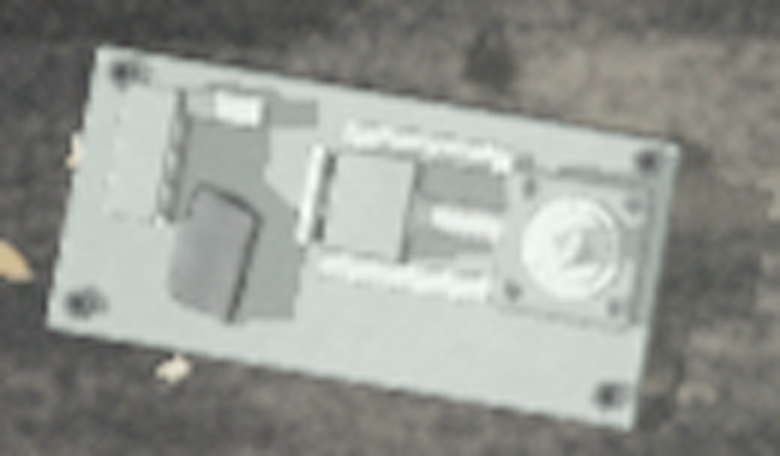

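View pics/tc.png

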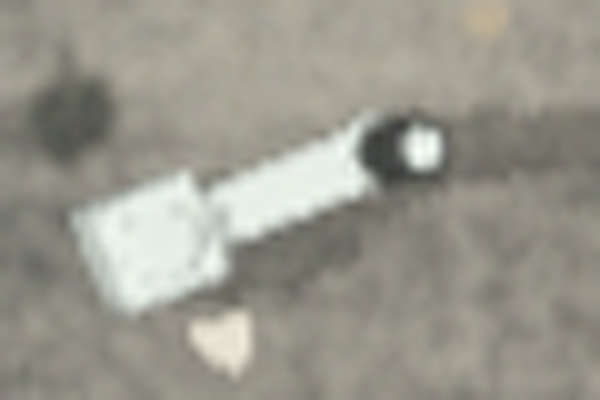

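```bash
python3 - <<'E'
from h import *
d=load('top'); o=np.array([160,180])
def p(x,y): return (np.array([x,y])+.5)/6-.5+o
b=onz(d,[p(98,47),p(680,147),p(632,430),p(50,328)],.016)
print(b.round(4)); 
for i in range(4):
  e=b[(i+1)%4]-b[i]; print(np.linalg.norm(e).round(4),np.degrees(np.arctan2(e[1],e[0])).round(2))
print('ctr',b.mean(0))
yaw=np.mean([np.arctan2(*(b[0]-b[3])[[1,0]]),np.arctan2(*(b[1]-b[2])[[1,0]]),np.arctan2(*(b[0]-b[1])[[1,0]])-np.pi/2,np.arctan2(*(b[3]-b[2])[[1,0]])-np.pi/2])
print('yaw',yaw)
sh=onz(d,[p(573,247)],.078)[0]; print('shaft',sh)
Rv=R.from_euler('z',yaw).as_matrix()
co=sh-Rv@[-.03,-.18,0]; co[2]=.016; print('corner',co)
def inc(x,y,z): return (Rv.T@(onz(d,[p(x,y)],z)[0]-co)).round(4)
print('jawface edges',inc(185,92,.05),inc(165,222,.05))
print('stop',inc(240,105,.036)); print('padtop',inc(320,145,.05),inc(303,243,.05))
for q in [(203,187),(258,218),(230,322),(170,290),(213,253)]: print('stone',inc(*q,.039))
o=np.array([330,205])
def p(x,y): return (np.array([x,y])+.5)/10-.5+o
h=onz(d,[p(75,217),p(190,173),p(232,268),p(125,315)],.036); print(h,h.mean(0)); hc=h.mean(0)
k=onz(d,[p(412,146)],.0745)[0]; print('handle',k,np.linalg.norm((k-hc)[:2]),np.degrees(np.arctan2(*(k-hc)[[1,0]])))
E
```

```text
[[ 0.6456  0.1902  0.016 ]
 [ 0.5935 -0.0743  0.016 ]
 [ 0.467  -0.0494  0.016 ]
 [ 0.5185  0.2125  0.016 ]]
0.2696 -101.14
0.129 168.87
0.2669 78.88
0.1291 -9.95
ctr [0.55613279 0.06970885 0.016     ]
yaw -0.1891189786077476
shaft [ 0.54826557 -0.02609047  0.078     ]
corner [0.61156953 0.14506037 0.016     ]
jawface edges [0.0095 0.0013 0.034 ] [-0.0484 -0.0004  0.034 ]
stop [ 0.0085 -0.0215  0.02  ]
padtop [-0.0038 -0.0618  0.034 ] [-0.0474 -0.062   0.034 ]
stone [-0.0303 -0.0122  0.023 ]
stone [-0.0398 -0.0389  0.023 ]
stone [-0.0871 -0.0348  0.023 ]
stone [-0.0776 -0.006   0.023 ]
stone [-0.0584 -0.0219  0.023 ]
[[ 0.52931236 -0.24260882  0.036     ]
 [ 0.54021626 -0.27363231  0.036     ]
 [ 0.514841   -0.28365995  0.036     ]
 [ 0.5031428  -0.25478026  0.036     ]] [ 0.52187811 -0.26367034  0.036     ]
handle [ 0.54529755 -0.32326112  0.0745    ] 0.06402758620409083 -68.54495113825679
```

```bash
cat >> h.py <<'E'
yaw=-0.189; Rv=R.from_euler('z',yaw).as_matrix(); co=np.array([.6116,.1451,.016])
def go(pos,tx_deg):
    """delta in tool axes to reach world pos, tool pointing down with x-axis yaw tx_deg"""
    s=ctrl.read_state(); p,M=tool(s)
    a=np.radians(tx_deg); x=np.array([np.cos(a),np.sin(a),0]); z=np.array([0,0,-1.]); y=np.cross(z,x)
    T=np.c_[x,y,z]; rv=np.degrees(R.from_matrix(M.T@T).as_rotvec())
    print('tcp',p.round(4),'delta',(M.T@(np.array(pos)-p)).round(4),'rot',rv.round(2),'F',np.round(s['ft_force'],1),'t',s['time_s'],'open',round(s['opening'],4),'q6',round(s['qpos'][5],2))
E
python3 - <<'E'
from h import *
d=load('top'); P=cloud(d)
Q=P[280:345,170:250].reshape(-1,3); Q=Q[np.isfinite(Q[:,2])]; Q=Q[Q[:,2]>-.1]; print('flower',Q.min(0),Q.max(0),np.percentile(Q,95,axis=0))
for n,(r0,r1,c0,c1) in dict(red=(145,190,95,150),bottle=(118,148,182,206),stand=(270,330,240,262)).items():
  Q=P[r0:r1,c0:c1].reshape(-1,3);Q=Q[np.isfinite(Q[:,2])&(Q[:,2]>.03)]; print(n,Q.min(0).round(3),Q.max(0).round(3))
go([0.40,0.30,0.24],79.2)
t=co+Rv@[-.107,-.022,0]; print(t)
go([t[0],t[1],.2],79.2)
E
```

```text
flower [0.23439975 0.01174606 0.01019228] [0.40344879 0.19507898 0.12010957] [0.392219   0.17026756 0.11203761]
red [0.637 0.263 0.031] [0.731 0.357 0.179]
bottle [0.758 0.104 0.031] [0.809 0.155 0.167]
stand [0.333 0.012 0.069] [0.357 0.017 0.087]
tcp [0.1555 0.5273 0.2182] delta [-0.1489  0.2988 -0.0217] rot [-0.01  0.05 -5.63] F [ 0.5 -0.1  0.2] t 0.15 open 0.0928 q6 -0.08
[0.5023721  0.14359458 0.016     ]
tcp [0.1555 0.5273 0.2182] delta [-0.2699  0.4413  0.0184] rot [-0.01  0.05 -5.63] F [ 0.5 -0.1  0.2] t 0.15 open 0.0928 q6 -0.08
```

>>> {"op": "send_rows", "data": {"delta_pos": [[-0.27,0.44,-0.02],[-0.27,0.44,-0.02],[-0.27,0.44,-0.02],[-0.27,0.44,-0.02],[-0.27,0.44,-0.02]], "rot": [[0,0,-5.6],[0,0,-5.6],[0,0,-5.6],[0,0,-5.6],[0,0,-5.6]], "gripper": [1,1,1,1,1], "force": 30}}

```text
time_s: 0.65
tcp_pos: [0.3236, 0.3402, 0.2283]
tcp_rot: [0.0, 0.771, 0.637, -0.0]
ft_force: [0.3, 1.0, 0.9]
opening: 0.0576
```

```bash
python3 - <<'E'
from h import *
go([.5024,.1436,.24],79.2)
E
```

```text
tcp [0.3236 0.3402 0.2283] delta [-0.1596  0.2125 -0.0116] rot [-0.01  0.05 -0.01] F [0.3 1.  0.9] t 0.65 open 0.0576 q6 -0.67
```

>>> {"op": "send_rows", "data": {"delta_pos": [[-0.16,0.212,-0.01],[-0.16,0.212,-0.01],[-0.16,0.212,-0.01],[-0.16,0.212,-0.01],[-0.16,0.212,-0.01]], "rot": [[0,0,0],[0,0,0],[0,0,0],[0,0,0],[0,0,0]], "gripper": [1,1,1,1,1]}}

```text
time_s: 1.15
tcp_pos: [0.4911, 0.1545, 0.2378]
tcp_rot: [0.0, 0.771, 0.637, -0.0]
ft_force: [0.3, 1.4, -0.1]
opening: 0.0175
```

>>> {"op": "send_rows", "data": {"delta_pos": [[0,0.01,0],[0,0.01,0]], "rot": [[0,0,0],[0,0,0]], "gripper": [1,1]}}

```text
time_s: 1.35
tcp_pos: [0.5017, 0.1518, 0.2374]
tcp_rot: [0.0, 0.771, 0.636, -0.001]
ft_force: [-0.5, -0.0, -0.5]
opening: 0.0025
```

```bash
python3 - <<'E'
from h import *
go([.5024,.1436,.24],79.2)
d=cam('wrist'); save(d,'w1.png'); print(d['position'])
E
```

```text
tcp [0.5017 0.1518 0.2374] delta [-0.0079  0.0023 -0.0026] rot [-0.04  0.05 -0.16] F [-0.5 -0.  -0.5] t 1.35 open 0.0025 q6 -1.17
[0.4323672  0.16549993 0.40282627]
```

View pics/w1.png

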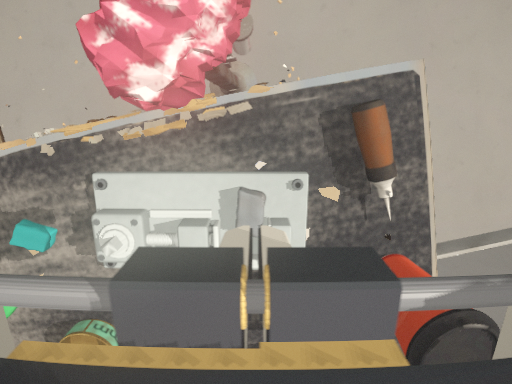

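```bash
python3 - <<'E'
from h import *
d=load('wrist'); c=d['img'][165:275,85:320]; cv2.imwrite('pics/w1z.png',cv2.resize(c,None,fx=3.4,fy=3.4,interpolation=cv2.INTER_CUBIC)[:,:,::-1])
c=d['img'][205:275,85:165]; cv2.imwrite('pics/w1s.png',cv2.resize(c,None,fx=8,fy=8,interpolation=cv2.INTER_CUBIC)[:,:,::-1])
E
```

```text
(no output)
```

View pics/w1z.png

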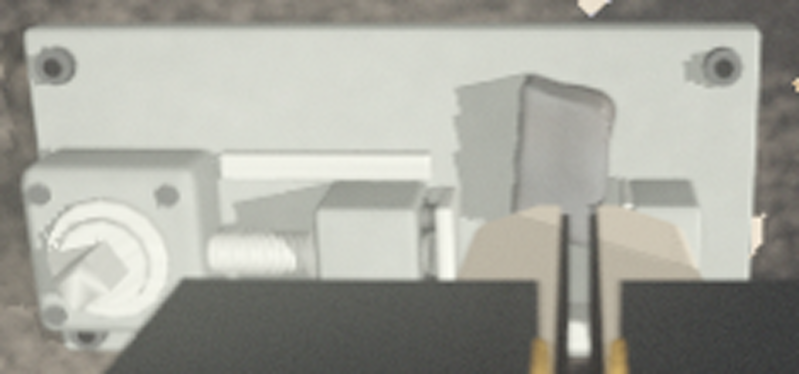

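View pics/w1s.png

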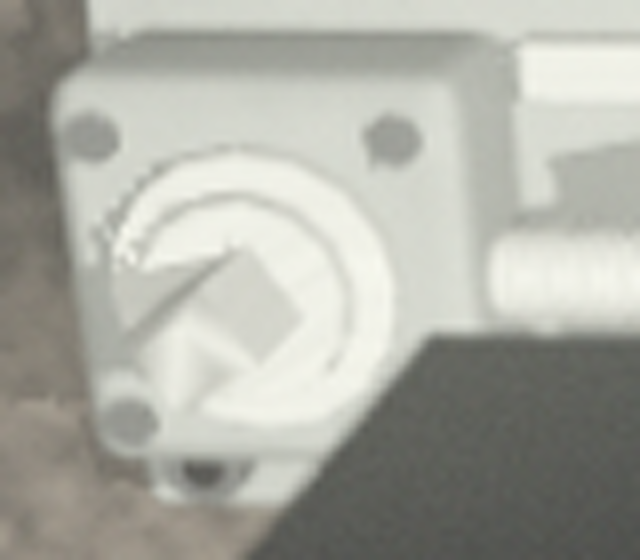

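```bash
python3 - <<'E'
from h import *
d=load('wrist')
def p(x,y,f=3.4,o=(85,165)): return (np.array([x,y])+.5)/f-.5+np.array(o)
def inc(q,z): return (Rv.T@(onz(d,[q],z)[0]-co)).round(4)
b=onz(d,[p(25,28),p(760,28)],.016); e=b[1]-b[0]; print(b,np.linalg.norm(e),np.arctan2(e[1],e[0])-np.pi/2, [inc(p(25,28),.016),inc(p(760,28),.016)])
for q in [(527,73),(613,97),(512,205),(603,203)]: print('stone',inc(p(*q),.039))
s=[p(235,245,8,(85,205)),p(302,318,8,(85,205)),p(262,365,8,(85,205)),p(195,292,8,(85,205))]
S=onz(d,s,.078); print(S,S.mean(0)); 
for i in range(4): e=S[(i+1)%4]-S[i]; print(np.linalg.norm(e),np.degrees(np.arctan2(e[1],e[0])))
go(co+Rv@[-.107,-.021,.006],79.2)
E
```

```text
[[ 0.46573507 -0.04662495  0.016     ]
 [ 0.51694141  0.21482605  0.016     ]] 0.2664183093280072 -0.19340627515607767 [array([-0.1072, -0.2157,  0.    ]), array([-0.1061,  0.0507,  0.    ])]
stone [-0.0951 -0.0315  0.023 ]
stone [-0.0867 -0.0023  0.023 ]
stone [-0.0478 -0.0374  0.023 ]
stone [-0.0485 -0.0056  0.023 ]
[[ 0.53119368 -0.0101498   0.078     ]
 [ 0.54318796 -0.00410927  0.078     ]
 [ 0.54891266 -0.01187171  0.078     ]
 [ 0.53679887 -0.01790289  0.078     ]] [ 0.54002329 -0.01100842  0.078     ]
0.013429473278597235 26.730631932119696
0.009645080293928748 -53.59168754387634
0.013532149593608293 -153.53233781940665
0.009567048866609671 125.86550987774916
tcp [0.5006 0.1528 0.2374] delta [-0.0075  0.0037  0.2154] rot [-0.07  0.05 -0.07] F [-0.7 -0.  -0.5] t 1.4 open 0.0012 q6 -1.17
```

>>> {"op": "send_rows", "data": {"delta_pos": [[-0.008,-0.001,0.05],[-0.008,-0.001,0.1],[-0.008,-0.001,0.15],[-0.008,-0.001,0.19],[-0.008,-0.001,0.2]], "rot": [[0,0,0],[0,0,0],[0,0,0],[0,0,0],[0,0,0]], "gripper": [1,1,1,1,1]}}

```text
time_s: 1.9
tcp_pos: [0.4944, 0.1458, 0.034]
tcp_rot: [-0.002, 0.77, 0.638, -0.004]
ft_force: [0.0, -0.1, 1.5]
opening: 0.0004
```

```bash
python3 - <<'E'
from h import *
go(co+Rv@[-.112,-.021,.007],79.2)
d=cam('wrist'); save(d,'w2.png'); print(d['position'])
d=cam('top'); c=d['img'][170:256,150:290]; cv2.imwrite('pics/t2.png',cv2.resize(c,None,fx=5,fy=5,interpolation=cv2.INTER_CUBIC)[:,:,::-1])
E
```

```text
tcp [0.4944 0.1458 0.034 ] delta [0.0003 0.0034 0.011 ] rot [-0.43  0.19  0.03] F [ 0.  -0.1  1.5] t 1.9 open 0.0004 q6 -1.19
[0.42621543 0.15948313 0.19990271]
```

View pics/w2.png

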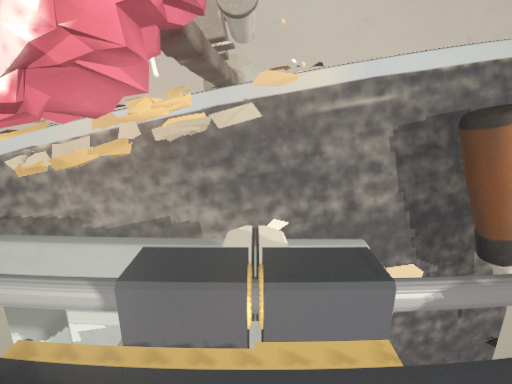

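View pics/t2.png

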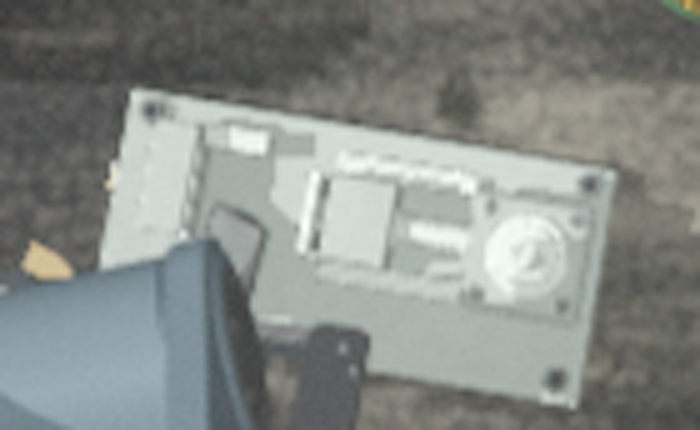

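>>> {"op": "send_rows", "data": {"delta_pos": [[0,0,0.011],[0,0.01,0.011],[0,0.02,0.011],[0,0.027,0.011],[0,0.033,0.011]], "rot": [[0,0,0],[0,0,0],[0,0,0],[0,0,0],[0,0,0]], "gripper": [1,1,1,1,1]}}

```text
time_s: 2.5
tcp_pos: [0.5299, 0.1393, 0.0263]
tcp_rot: [-0.001, 0.771, 0.637, -0.002]
ft_force: [-2.7, -0.5, 2.0]
opening: 0.0007
```

```bash
python3 - <<'E'
from h import *
go(co+Rv@[-.0655,-.021,.007],79.2)
E
```

```text
tcp [0.5299 0.1393 0.0263] delta [0.     0.0137 0.0033] rot [-0.19  0.09 -0.02] F [-2.7 -0.5  2. ] t 2.5 open 0.0007 q6 -1.21
```

>>> {"op": "send_rows", "data": {"delta_pos": [[0,0.004,0],[0,0.007,0],[0,0.01,0],[0,0.012,0]], "rot": [[0,0,0],[0,0,0],[0,0,0],[0,0,0]], "gripper": [1,1,1,1]}}

```text
time_s: 2.9
tcp_pos: [0.5417, 0.137, 0.0263]
tcp_rot: [-0.001, 0.771, 0.637, -0.002]
ft_force: [-2.7, -0.8, 1.6]
opening: 0.0005
```

```bash
python3 - <<'E'
from h import *
go(co+Rv@[-.0655,-.021,.007],79.2)
d=cam('top'); c=d['img'][170:256,150:290]; cv2.imwrite('pics/t3.png',cv2.resize(c,None,fx=5,fy=5,interpolation=cv2.INTER_CUBIC)[:,:,::-1])
E
```

```text
tcp [0.5417 0.137  0.0263] delta [0.0001 0.0017 0.0033] rot [-0.21  0.1  -0.02] F [-2.7 -0.8  1.6] t 2.9 open 0.0005 q6 -1.22
```

View pics/t3.png

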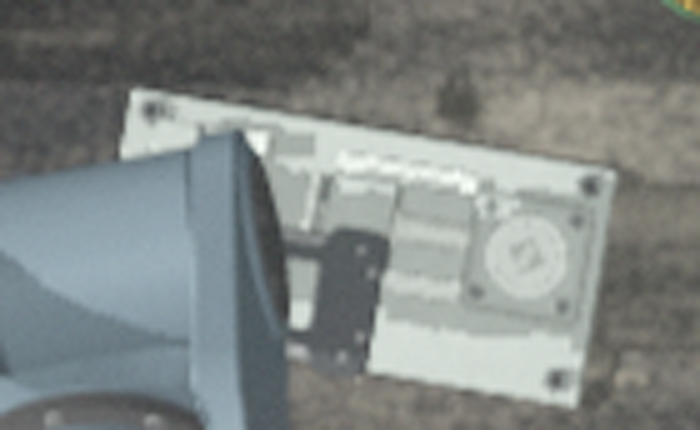

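```bash
cp last_top.npz shaft_top.npz; python3 - <<'E'
from h import *
d=load('top'); c=d['img'][205:240,240:275]; cv2.imwrite('pics/t3s.png',cv2.resize(c,None,fx=16,fy=16,interpolation=cv2.INTER_CUBIC)[:,:,::-1])
E
```

>>> {"op": "send_rows", "data": {"delta_pos": [[0,0.0015,0],[0,0.003,0],[0,0.003,0]], "rot": [[0,0,0],[0,0,0],[0,0,0]], "gripper": [1,1,1]}}

```text
time_s: 3.25
tcp_pos: [0.5452, 0.1364, 0.0263]
tcp_rot: [-0.001, 0.771, 0.637, -0.002]
ft_force: [-1.0, 0.0, -0.1]
opening: 0.0005
```

View pics/t3s.png

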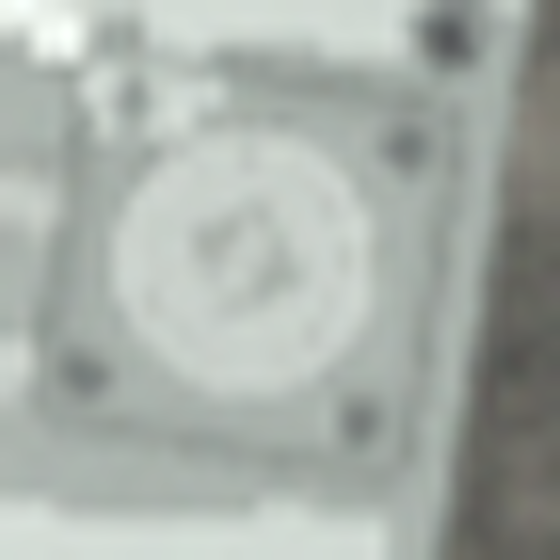

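>>> {"op": "send_rows", "data": {"delta_pos": [[0,0.0015,0],[0,0.003,0],[0,0.003,0]], "rot": [[0,0,0],[0,0,0],[0,0,0]], "gripper": [1,1,1]}}

```text
time_s: 3.55
tcp_pos: [0.5462, 0.1359, 0.0261]
tcp_rot: [-0.002, 0.771, 0.637, -0.003]
ft_force: [-10.9, -0.7, 10.2]
opening: 0.0006
```

```bash
python3 - <<'E'
from h import *
go(co+Rv@[-.0655,-.021,.007],79.2)
d=cam('scene'); P=d['img']; save(d,'s3.png')
E
```

```text
tcp [0.5462 0.1359 0.0261] delta [ 0.0004 -0.0029  0.0031] rot [-0.43  0.16 -0.03] F [-10.9  -0.7  10.2] t 3.55 open 0.0006 q6 -1.22
```

View pics/s3.png

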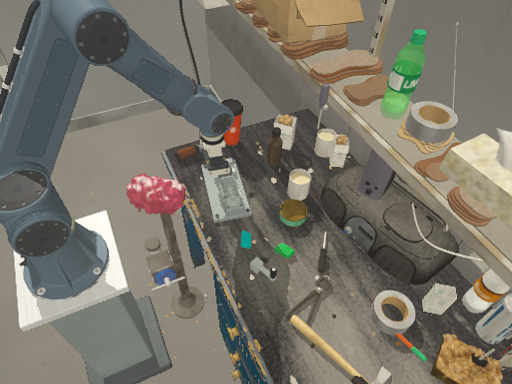

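>>> {"op": "send_rows", "data": {"delta_pos": [[0,-0.012,0],[0,-0.02,-0.03],[0,-0.02,-0.08],[-0.03,0.02,-0.13],[-0.06,0.05,-0.18]], "rot": [[0,0,0],[0,0,0],[0,0,0],[0,0,0],[0,0,0]], "gripper": [1,1,0.5,0,-0.3]}}

```text
time_s: 4.1
tcp_pos: [0.572, 0.0869, 0.1811]
tcp_rot: [-0.001, 0.77, 0.638, -0.003]
ft_force: [0.3, 0.8, -0.5]
opening: 0.0199
```

>>> {"op": "send_rows", "data": {"delta_pos": [[-0.03,0.04,-0.03],[-0.03,0.04,-0.03]], "rot": [[0,0,0],[0,0,0]], "gripper": [-0.3,-0.3]}}

```text
time_s: 4.3
tcp_pos: [0.6095, 0.0473, 0.2147]
tcp_rot: [0.001, 0.771, 0.637, 0.0]
ft_force: [0.6, 0.7, 0.0]
opening: 0.0361
```

```bash
python3 - <<'E'
from h import *
go([.6,.06,.25],79.2)
d=cam('wrist'); save(d,'w4.png'); print(d['position'])
E
```

```text
tcp [0.6095 0.0473 0.2147] delta [ 0.0106 -0.0117 -0.0354] rot [ 0.14  0.07 -0.06] F [0.6 0.7 0. ] t 4.3 open 0.0361 q6 -1.38
[0.53971707 0.06103591 0.37993032]
```

View pics/w4.png

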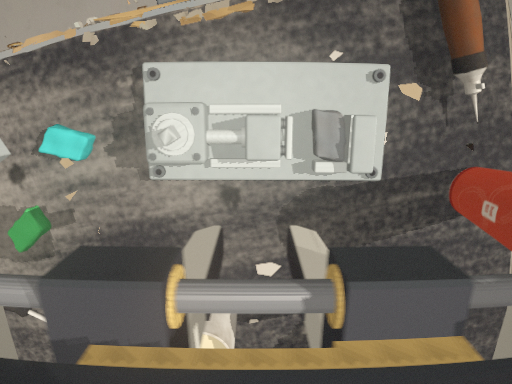

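Very clear view: stone at (327, 135) against the end stop (white block at 325, 167), between the jaws; shaft at (168, 134).

```bash
cp last_wrist.npz w4.npz; python3 - <<'E'
from h import *
d=load('wrist'); c=d['img'][55:190,135:395]; cv2.imwrite('pics/w4z.png',cv2.resize(c,None,fx=3,fy=3,interpolation=cv2.INTER_CUBIC)[:,:,::-1])
c=d['img'][95:175,140:215]; cv2.imwrite('pics/w4s.png',cv2.resize(c,None,fx=7,fy=7,interpolation=cv2.INTER_CUBIC)[:,:,::-1])
E
```

```text
(no output)
```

View pics/w4z.png

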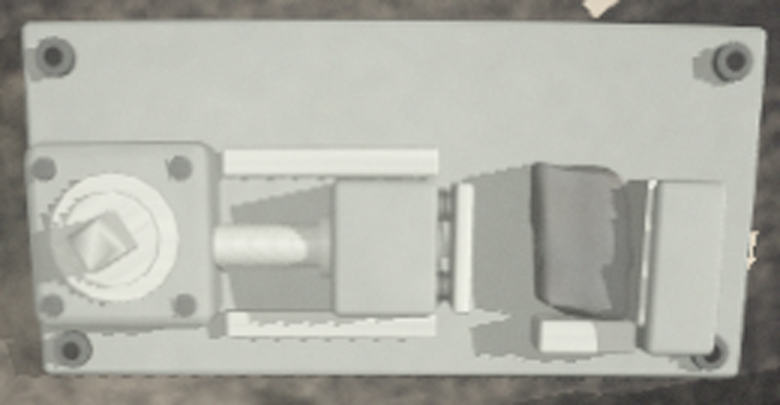

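View pics/w4s.png

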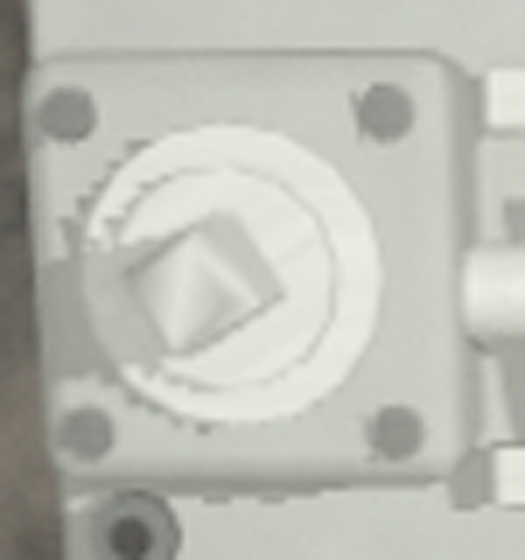

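>>> {"op": "send_rows", "data": {"delta_pos": [[0.04,0,0.03],[0.08,0.02,0.07],[0.085,0.024,0.075]], "rot": [[0,0,0],[0,0,0],[0,0,0]], "gripper": [-0.3,-0.3,-0.3]}}

```text
time_s: 4.65
tcp_pos: [0.6467, 0.1298, 0.1336]
tcp_rot: [-0.001, 0.77, 0.638, -0.002]
ft_force: [-0.1, -1.7, 0.5]
opening: 0.059
```

```bash
python3 - <<'E'
from h import *
go([.618,-.04,.14],79.2)
E
```

```text
tcp [0.6467 0.1298 0.1336] delta [-0.1722  0.0034 -0.006 ] rot [-0.27  0.13  0.05] F [-0.1 -1.7  0.5] t 4.65 open 0.059 q6 -1.25
```

Wrong sign: tool x points left. I'll correct that.

>>> {"op": "send_rows", "data": {"delta_pos": [[-0.05,0,-0.006],[-0.1,0,-0.006],[-0.15,0.003,-0.006],[-0.172,0.003,-0.006],[-0.172,0.003,-0.006]], "rot": [[0,0,0],[0,0,0],[0,0,0],[0,0,0],[0,0,0]], "gripper": [-0.3,-0.3,-0.3,-0.3,-0.3]}}

```text
time_s: 5.15
tcp_pos: [0.6165, -0.0415, 0.139]
tcp_rot: [-0.002, 0.771, 0.637, -0.003]
ft_force: [0.8, 0.4, 0.9]
opening: 0.0604
```

```bash
python3 - <<'E'
from h import *
go([.618,-.04,.14],79.2)
d=cam('wrist'); save(d,'w5.png'); print(d['position'])
uv,_=cv2.projectPoints(np.array([[.548,-.026,.078]]),R.from_matrix(q2R(d['orientation']).T).as_rotvec(),-q2R(d['orientation']).T@d['position'],d['camera_matrix'],d['dist'])
u,v=uv.ravel().astype(int); print(u,v)
c=d['img'][v-40:v+40,u-45:u+45]; c=cv2.resize(c,None,fx=8,fy=7.5 and 8,interpolation=cv2.INTER_CUBIC)
cv2.imwrite('pics/w5s.png',c[:600,:,::-1])
E
```

```text
tcp [ 0.6165 -0.0415  0.139 ] delta [ 0.0017  0.0012 -0.0011] rot [-0.35  0.14 -0.1 ] F [0.8 0.4 0.9] t 5.15 open 0.0604 q6 -1.52
[ 0.54808622 -0.02772847  0.30479024]
258 111
```

View pics/w5.png

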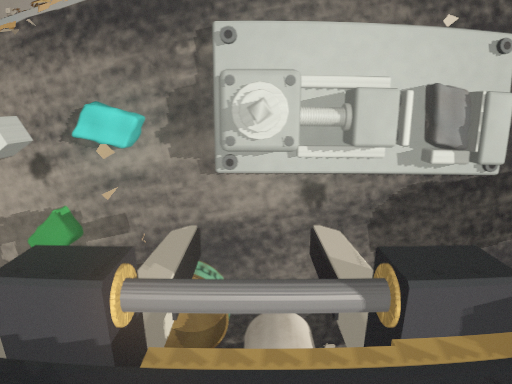

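View pics/w5s.png

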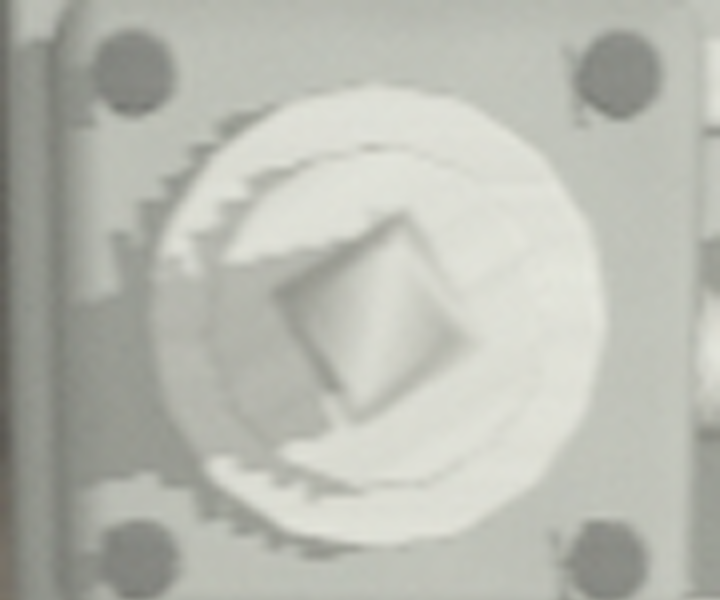

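```bash
python3 - <<'E'
from h import *
d=load('wrist'); o=np.array([258-45,111-40])
def p(x,y): return (np.array([x,y])+.5)/8-.5+o
S=onz(d,[p(275,290),p(403,212),p(475,335),p(350,420)],.073); print(S,S.mean(0))
for i in range(4): e=S[(i+1)%4]-S[i]; print(np.linalg.norm(e).round(4),np.degrees(np.arctan2(e[1],e[0]))%90)
C=onz(d,[p(155,320),p(605,320),p(380,88),p(380,545)],.056); print('collar',C.mean(0),C.ptp(0) if hasattr(C,'ptp') else 0)
d=dict(np.load('w4.npz')); 
q=lambda x,y:(np.array([x,y])+.5)/3-.5+np.array([135,55])
for n,a in dict(st1=(535,162),st2=(615,172),st3=(610,310),st4=(545,300)).items(): print(n,(Rv.T@(onz(d,[q(*a)],.039)[0]-co)).round(4))
for n,a in dict(padtopL=(472,183),padtopR=(470,312),fixTop=(655,182),fixB=(643,352),shaft=(100,245)).items(): print(n,(Rv.T@(onz(d,[q(*a)],.051 if n[0]=='p' else .05)[0]-co)).round(4))
E
```

```text
[[ 0.54330069 -0.03289156  0.073     ]
 [ 0.53893225 -0.02078786  0.073     ]
 [ 0.55033109 -0.01655544  0.073     ]
 [ 0.55544781 -0.02860236  0.073     ]] [ 0.54700296 -0.0247093   0.073     ]
0.0129 19.8454067252043
0.0122 20.37011213557129
0.0131 23.012501877464643
0.0129 19.448323130523505
collar [ 0.54746161 -0.02418201  0.056     ] 0
st1 [-0.0557 -0.0368  0.023 ]
st2 [-0.0526 -0.0091  0.023 ]
st3 [-0.0049 -0.0081  0.023 ]
st4 [-0.0084 -0.0314  0.023 ]
padtopL [-0.0488 -0.0596  0.035 ]
padtopR [-0.0058 -0.0592  0.035 ]
fixTop [-0.0496  0.0018  0.034 ]
fixB [0.008  0.0015 0.034 ]
shaft [-0.0287 -0.1843  0.034 ]
```

```bash
python3 - <<'E'
from h import *
go([.548,-.329,.19],21.5)
E
```

```text
tcp [ 0.6168 -0.0398  0.1391] delta [-0.2971 -0.0135 -0.0502] rot [-0.26  0.29 57.66] F [ 1.  -0.2 -0.7] t 5.2 open 0.0603 q6 -1.52
```

>>> {"op": "send_rows", "data": {"delta_pos": [[-0.02,-0.01,-0.05],[-0.07,-0.013,-0.05],[-0.12,-0.013,-0.05],[-0.17,-0.013,-0.05],[-0.22,-0.013,-0.05]], "rot": [[0,0,8.5],[0,0,17],[0,0,25.5],[0,0,34],[0,0,42.5]], "gripper": [-1,-1,-1,-1,-1]}}

```text
time_s: 5.7
tcp_pos: [0.5634, -0.2512, 0.1892]
tcp_rot: [-0.001, 0.95, 0.313, -0.003]
ft_force: [0.7, 0.5, -0.0]
opening: 0.0914
```

```bash
python3 - <<'E'
from h import *
go([.548,-.329,.19],21.5)
E
```

```text
tcp [ 0.5634 -0.2512  0.1892] delta [-0.0586  0.0534 -0.0007] rot [-0.16  0.33 14.94] F [ 0.7  0.5 -0. ] t 5.7 open 0.0914 q6 -1.13
```

>>> {"op": "send_rows", "data": {"delta_pos": [[-0.03,0.03,0],[-0.058,0.053,0],[-0.058,0.053,0]], "rot": [[0,0,8],[0,0.3,15],[0,0.3,15]], "gripper": [-1,-1,-1]}}

```text
time_s: 6.0
tcp_pos: [0.5478, -0.3301, 0.1884]
tcp_rot: [-0.001, 0.983, 0.183, -0.001]
ft_force: [0.2, 0.8, -0.9]
opening: 0.0927
```

```bash
python3 - <<'E'
from h import *
go([.548,-.329,.19],21.5)
d=cam('wrist'); save(d,'w6.png'); print(d['position'])
M=q2R(d['orientation'])
uv,_=cv2.projectPoints(np.array([[.522,-.2637,.036]]),R.from_matrix(M.T).as_rotvec(),-M.T@d['position'],d['camera_matrix'],d['dist'])
u,v=uv.ravel().astype(int); print(u,v)
y0=max(v-40,0);x0=max(u-60,0);print(x0,y0)
c=d['img'][y0:y0+120,x0:x0+120]; c=cv2.resize(c,None,fx=5,fy=5,interpolation=cv2.INTER_CUBIC)
cv2.imwrite('pics/w6s.png',c[:600,:,::-1])
E
```

```text
tcp [ 0.5478 -0.3301  0.1884] delta [ 0.0006 -0.001  -0.0016] rot [-0.16  0.07 -0.39] F [ 0.2  0.8 -0.9] t 6.0 open 0.0927 q6 -0.98
[ 0.52199962 -0.26520275  0.35399725]
255 109
195 69
```

View pics/w6.png

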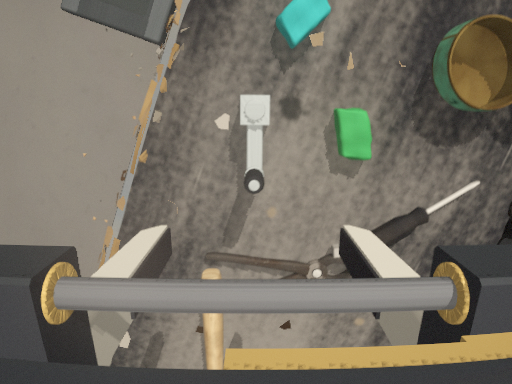

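View pics/w6s.png

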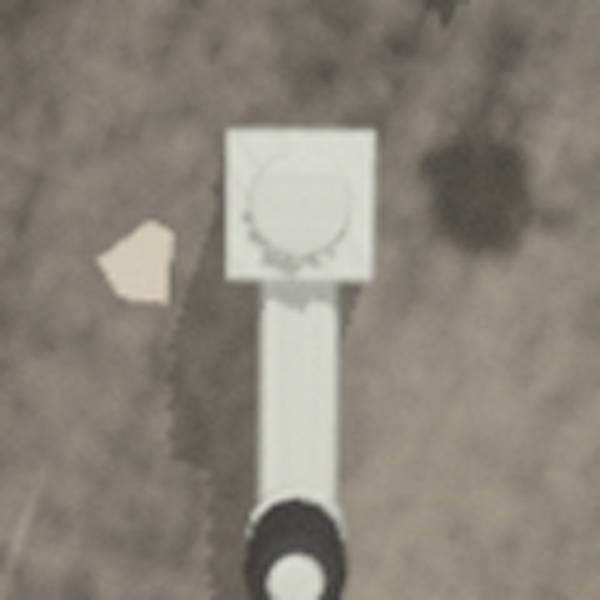

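```bash
python3 - <<'E'
from h import *
d=load('wrist')
def p(x,y): return (np.array([x,y])+.5)/5-.5+np.array([195,69])
S=onz(d,[p(226,128),p(377,128),p(375.5,282),p(226,282)],.036); print(S.mean(0))
for i in range(4): e=S[(i+1)%4]-S[i]; print(np.linalg.norm(e).round(4),np.degrees(np.arctan2(e[1],e[0])))
k=onz(d,[p(297,577)],.0745)[0]; print(k, np.linalg.norm(k-S.mean(0)),np.degrees(np.arctan2(*(k-S.mean(0))[[1,0]])))
c=S.mean(0)
go([c[0],c[1],.1],22)
go([c[0],c[1],.006],22)
E
```

```text
[ 0.52120761 -0.26388713  0.036     ]
0.0285 21.108143961578296
0.0287 -68.92808033205225
0.0288 -158.88935754523933
0.0287 110.57454778127271
[ 0.54358578 -0.3237836   0.0745    ] 0.07463658401978282 -69.5136068147493
tcp [ 0.5483 -0.3281  0.1884] delta [-0.0017 -0.0694  0.0887] rot [-0.2   0.07 -0.62] F [-0.2  0.2 -0.2] t 6.05 open 0.0927 q6 -0.99
tcp [ 0.5483 -0.3281  0.1884] delta [-0.0016 -0.069   0.1827] rot [-0.2   0.07 -0.62] F [-0.2  0.2 -0.2] t 6.05 open 0.0927 q6 -0.99
```

>>> {"op": "send_rows", "data": {"delta_pos": [[-0.001,-0.045,0],[-0.002,-0.069,0.04],[-0.002,-0.069,0.09],[-0.002,-0.069,0.13],[-0.002,-0.069,0.14]], "rot": [[0,0,0],[0,0,0],[0,0,0],[0,0,0],[0,0,0]], "gripper": [-0.2,-0.2,-0.2,-0.2,-0.2], "force": 40}}

```text
time_s: 6.55
tcp_pos: [0.5196, -0.2605, 0.0448]
tcp_rot: [-0.004, 0.982, 0.187, -0.003]
ft_force: [-1.1, 0.0, 0.7]
opening: 0.0582
```

```bash
python3 - <<'E'
from h import *
go([.5212,-.2639,.006],21.2)
E
```

```text
tcp [ 0.5196 -0.2605  0.0448] delta [0.0005 0.0041 0.0388] rot [-0.51  0.29  0.41] F [-1.1  0.   0.7] t 6.55 open 0.0582 q6 -0.92
```

>>> {"op": "send_rows", "data": {"delta_pos": [[0.0005,0.004,0.02],[0.0005,0.004,0.039],[0.0005,0.004,0.039],[0.0005,0.004,0.039],[0.0005,0.004,0.039]], "rot": [[-0.5,0.3,0.4],[-0.5,0.3,0.4],[-0.5,0.3,0.4],[-0.5,0.3,0.4],[-0.5,0.3,0.4]], "gripper": [-0.2,-0.2,0.2,0.6,1]}}

```text
time_s: 7.05
tcp_pos: [0.5222, -0.2638, 0.0074]
tcp_rot: [0.001, 0.983, 0.184, 0.001]
ft_force: [0.0, -0.0, -0.1]
opening: 0.0366
```

```bash
python3 - <<'E'
from h import *
go([.5212,-.2639,.006],21.2)
E
```

```text
tcp [ 0.5222 -0.2638  0.0074] delta [-0.001  -0.0003  0.0014] rot [ 0.08 -0.09  0.05] F [ 0.  -0.  -0.1] t 7.05 open 0.0366 q6 -0.92
```

>>> {"op": "send_rows", "data": {"delta_pos": [[0,0,0],[0,0,0],[0,0,0],[0,0,-0.01],[0,0,-0.03]], "rot": [[0,0,0],[0,0,0],[0,0,0],[0,0,0],[0,0,0]], "gripper": [1,1,1,1,1]}}

```text
time_s: 7.55
tcp_pos: [0.5212, -0.2633, 0.037]
tcp_rot: [-0.0, 0.983, 0.184, -0.0]
ft_force: [-0.8, -0.3, -2.5]
opening: 0.028
```

```bash
python3 - <<'E'
from h import *
go([.5212,-.2639,.15],21.2)
d=cam('wrist'); save(d,'w7.png')
E
```

```text
tcp [ 0.5212 -0.2633  0.037 ] delta [-0.0002  0.0005 -0.113 ] rot [-0.05  0.01  0.05] F [-0.8 -0.3 -2.5] t 7.55 open 0.028 q6 -0.92
```

View pics/w7.png

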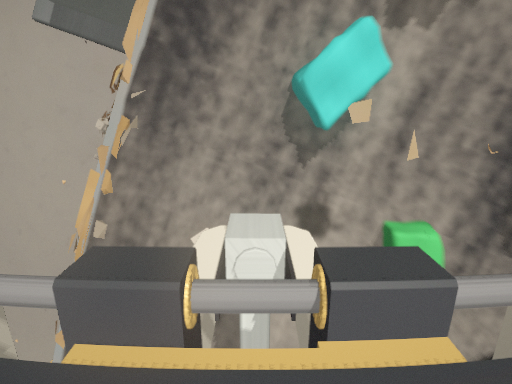

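```bash
python3 - <<'E'
from h import *
go([.5477,-.0252,.13],20.7)
E
```

```text
tcp [ 0.5231 -0.2644  0.0409] delta [ 0.1099 -0.2136 -0.0895] rot [ 0.2  -0.18  0.56] F [ 3.5 -1.6  0.3] t 7.6 open 0.0281 q6 -0.92
```

>>> {"op": "send_rows", "data": {"delta_pos": [[0,0,-0.045],[0.01,-0.02,-0.085],[0.033,-0.063,-0.09],[0.055,-0.107,-0.09],[0.077,-0.15,-0.09]], "rot": [[0,0,0],[0,0,0.5],[0,0,0.5],[0,0,0.5],[0,0,0.5]], "gripper": [1,1,1,1,1]}}

```text
time_s: 8.1
tcp_pos: [0.5399, -0.0949, 0.1312]
tcp_rot: [0.002, 0.984, 0.18, 0.002]
ft_force: [0.5, -0.3, -3.0]
opening: 0.0276
```

```bash
python3 - <<'E'
from h import *
go([.5477,-.0252,.12],20.7)
E
```

```text
tcp [ 0.5399 -0.0949  0.1312] delta [ 0.0319 -0.0625  0.011 ] rot [ 0.22 -0.22  0.01] F [ 0.5 -0.3 -3. ] t 8.1 open 0.0276 q6 -0.62
```

>>> {"op": "send_rows", "data": {"delta_pos": [[0.02,-0.04,0],[0.032,-0.0625,0.005],[0.032,-0.0625,0.011],[0.032,-0.0625,0.011]], "rot": [[0.2,-0.2,0],[0.2,-0.2,0],[0.2,-0.2,0],[0.2,-0.2,0]], "gripper": [1,1,1,1]}}

```text
time_s: 8.5
tcp_pos: [0.5472, -0.025, 0.1193]
tcp_rot: [0.0, 0.984, 0.18, -0.0]
ft_force: [0.6, -1.1, -2.8]
opening: 0.0276
```

```bash
python3 - <<'E'
from h import *
go([.5477,-.0252,.09],20.7)
d=cam('wrist'); save(d,'w8.png')
d=cam('top'); c=d['img'][175:260,210:310]; cv2.imwrite('pics/t8.png',cv2.resize(c,None,fx=6,fy=6,interpolation=cv2.INTER_CUBIC)[:,:,::-1])
E
```

```text
tcp [ 0.5472 -0.025   0.1193] delta [0.0004 0.0004 0.0293] rot [-0.    0.06  0.08] F [ 0.6 -1.1 -2.8] t 8.5 open 0.0276 q6 -0.49
```

View pics/w8.png

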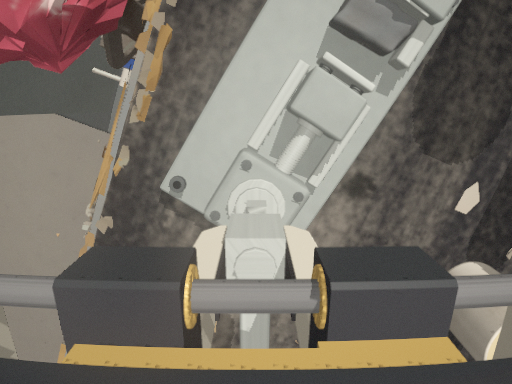

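View pics/t8.png

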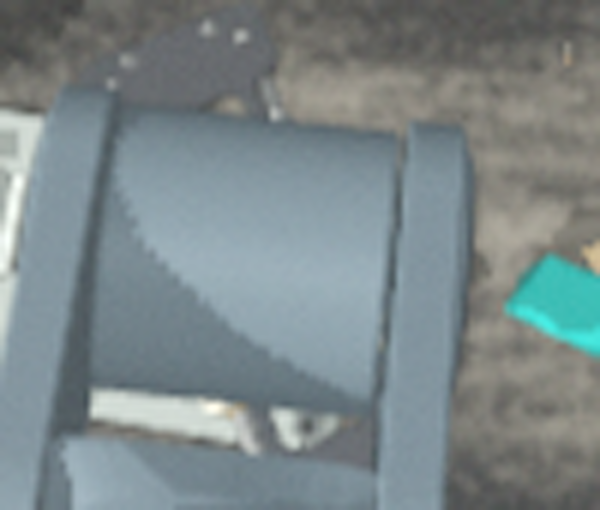

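>>> {"op": "send_rows", "data": {"delta_pos": [[0,0,0.012],[0,0,0.022],[0,0,0.03],[0,0,0.034]], "rot": [[0,0,0],[0,0,0],[0,0,0],[0,0,0]], "gripper": [1,1,1,1]}}

```text
time_s: 9.0
tcp_pos: [0.5471, -0.0263, 0.0847]
tcp_rot: [-0.0, 0.984, 0.179, -0.001]
ft_force: [-0.2, -0.3, -2.9]
opening: 0.0275
```

```bash
python3 - <<'E'
from h import *
go([.5477,-.0252,.0634],20.7); print(ctrl.read_state()['wrist_torque'])
E
```

```text
tcp [ 0.5471 -0.0263  0.0847] delta [ 0.001  -0.0008  0.0213] rot [-0.02  0.09 -0.06] F [-0.2 -0.3 -2.9] t 9.0 open 0.0275 q6 -0.49
[-0.03349077  0.02416957  0.0366454 ]
```

>>> {"op": "send_rows", "data": {"delta_pos": [[0.0005,0,0.003],[0.0005,0,0.006],[0.0005,0,0.009],[0.0005,0,0.011]], "rot": [[0,0,0],[0,0,0],[0,0,0],[0,0,0]], "gripper": [1,1,1,1]}}

```text
time_s: 9.4
tcp_pos: [0.5476, -0.026, 0.0735]
tcp_rot: [-0.0, 0.984, 0.179, -0.001]
ft_force: [-0.8, 2.2, -3.0]
opening: 0.0276
```

Slipping on smoothly with no vertical force. I'll continue down.

>>> {"op": "send_rows", "data": {"delta_pos": [[0,0,0.003],[0,0,0.006],[0,0,0.008],[0,0,0.01],[0,0,0.01]], "rot": [[0,0,0],[0,0,0],[0,0,0],[0,0,0],[0,0,0]], "gripper": [1,1,1,1,1]}}

```text
time_s: 9.9
tcp_pos: [0.5476, -0.026, 0.0645]
tcp_rot: [-0.0, 0.984, 0.179, -0.001]
ft_force: [-6.0, 2.2, 11.5]
opening: 0.0278
```

```bash
python3 - <<'E'
from h import *
go([.5477,-.0252,.0634],20.7); print(ctrl.read_state()['wrist_torque'])
E
```

```text
tcp [ 0.5476 -0.026   0.0645] delta [ 0.0004 -0.0007  0.0011] rot [-0.02  0.08 -0.05] F [-6.   2.2 11.5] t 9.9 open 0.0278 q6 -0.49
[0.27191524 1.07449646 0.01925096]
```

>>> {"op": "send_rows", "data": {"delta_pos": [[0,0,0],[0,0,0],[0,0,0],[0,0,-0.03],[0,0,-0.08]], "rot": [[0,0,0],[0,0,0],[0,0,0],[0,0,0],[0,0,0]], "gripper": [0,0,0,0,0]}}

```text
time_s: 10.4
tcp_pos: [0.5461, -0.0259, 0.143]
tcp_rot: [-0.001, 0.984, 0.179, -0.003]
ft_force: [0.4, -0.8, 0.1]
opening: 0.0462
```

>>> {"op": "send_rows", "data": {"delta_pos": [[0,0.03,-0.02],[0,0.065,-0.02],[0,0.065,-0.02],[0,0.065,-0.02]], "rot": [[0,0,0],[0,0,0],[0,0,0],[0,0,0]], "gripper": [0,0,0,0]}}

```text
time_s: 10.8
tcp_pos: [0.569, -0.0871, 0.1624]
tcp_rot: [-0.001, 0.984, 0.179, -0.004]
ft_force: [0.5, 0.9, -0.2]
opening: 0.0464
```

```bash
python3 - <<'E'
from h import *
go([.5706,-.0868,.098],20.7)
d=cam('wrist'); save(d,'w9.png'); P=cloud(d); 
M=q2R(d['orientation'])
uv,_=cv2.projectPoints(np.array([[.5476,-.026,.092]]),R.from_matrix(M.T).as_rotvec(),-M.T@d['position'],d['camera_matrix'],d['dist'])
u,v=uv.ravel().astype(int); print(u,v); 
print('hub top z',np.nanmedian(P[v-5:v+6,u-5:u+6,2]))
E
```

```text
tcp [ 0.569  -0.0871  0.1624] delta [0.002  0.0005 0.0644] rot [-0.19  0.38 -0.13] F [ 0.5  0.9 -0.2] t 10.8 open 0.0464 q6 -0.59
258 118
hub top z 0.09422601381630505
```

View pics/w9.png

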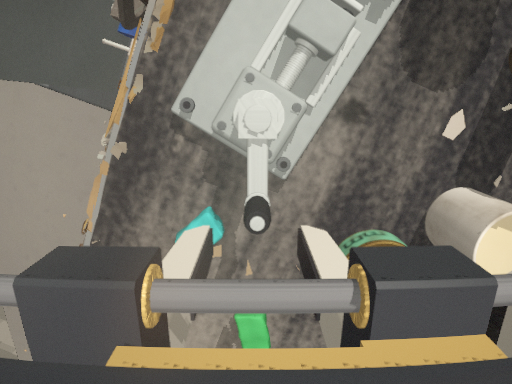

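```bash
python3 - <<'E'
from h import *
d=load('wrist'); c=d['img'][80:240,200:320]; cv2.imwrite('pics/w9z.png',cv2.resize(c,None,fx=3.75,fy=3.75,interpolation=cv2.INTER_CUBIC)[:,:,::-1])
d2=cam('top'); c=d2['img'][180:256,160:300]; cv2.imwrite('pics/t9.png',cv2.resize(c,None,fx=5,fy=5,interpolation=cv2.INTER_CUBIC)[:,:,::-1])
P=cloud(d); Q=P[98:136,238:280].reshape(-1,3); Q=Q[np.isfinite(Q[:,2])&(Q[:,2]>.08)&(Q[:,2]<.105)]; print(len(Q),np.median(Q[:,2]),Q.mean(0),Q[:,2].std())
k=onz(d,[(257,223)],.1305)[0]; print('handle top',k)
E
```

```text
1446 0.09213420237644104 [ 0.546184   -0.02512843  0.09254873] 0.0015702059380291917
handle top [ 0.56927532 -0.08682021  0.1305    ]
```

View pics/w9z.png

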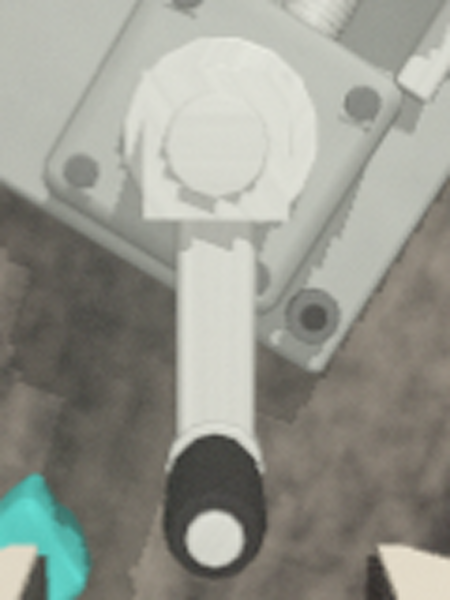

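View pics/t9.png

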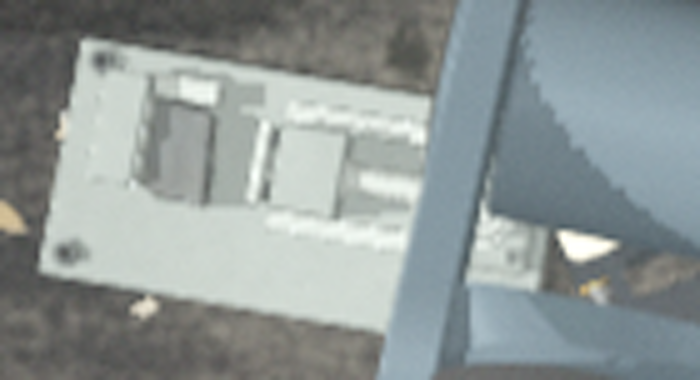

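>>> {"op": "send_rows", "data": {"delta_pos": [[0.001,0,0.03],[0.001,0,0.055],[0.001,0,0.064],[0.001,0,0.064],[0.001,0,0.064]], "rot": [[-0.2,0.4,0],[-0.2,0.4,0],[-0.2,0.4,0],[-0.2,0.4,0],[-0.2,0.4,0]], "gripper": [0,0,0.3,0.6,1], "force": 10}}

```text
time_s: 11.4
tcp_pos: [0.5696, -0.0855, 0.0992]
tcp_rot: [0.0, 0.984, 0.179, 0.0]
ft_force: [-1.1, -0.8, -0.0]
opening: 0.0276
```

>>> {"op": "send_rows", "data": {"delta_pos": [[0,0,0],[0,0,0]], "rot": [[0,0,0],[0,0,0]], "gripper": [1,1]}}

```text
time_s: 11.6
tcp_pos: [0.5702, -0.0855, 0.1003]
tcp_rot: [0.001, 0.984, 0.18, 0.001]
ft_force: [1.2, -0.9, 2.3]
opening: 0.0184
```

```bash
cat >> h.py <<'E'
C=np.array([.5470,-.0258])
def wind(n=5,step=18,z=.098,rad=.065,lead=0):
    s=ctrl.read_state(); p,M=tool(s)
    v=p[:2]-C; a=np.degrees(np.arctan2(v[1],v[0]))
    print('t',s['time_s'],'tcp',p.round(4),'r',np.linalg.norm(v).round(4),'ang',a.round(1),'F',np.round(s['ft_force'],1),'open',round(s['opening'],4))
    yx=np.degrees(np.arctan2(M[1,0],M[0,0])); print('toolyaw',yx.round(1))
    for i in range(1,n+1):
        b=np.radians(a-step*i-lead); t=np.r_[C+rad*np.array([np.cos(b),np.sin(b)]),z]
        print((M.T@(t-p)).round(3).tolist())
E
python3 -c "
from h import *
wind()"
```

```text
t 11.6 tcp [ 0.5702 -0.0855  0.1003] r 0.0641 ang -68.7 F [ 1.2 -0.9  2.3] open 0.0184
toolyaw 20.7
[-0.02, -0.002, 0.002]
[-0.038, -0.011, 0.002]
[-0.053, -0.025, 0.002]
[-0.062, -0.043, 0.002]
[-0.066, -0.063, 0.002]
```

>>> {"op": "send_rows", "data": {"delta_pos": [[-0.02,-0.002,0.002],[-0.038,-0.011,0.002],[-0.053,-0.025,0.002],[-0.062,-0.043,0.002],[-0.066,-0.063,0.002]], "rot": [[0,0,0],[0,0,0],[0,0,0],[0,0,0],[0,0,0]], "gripper": [1,1,1,1,1]}}

```text
time_s: 12.1
tcp_pos: [0.4868, -0.0501, 0.0994]
tcp_rot: [0.001, 0.984, 0.179, 0.003]
ft_force: [9.4, 2.2, -2.3]
opening: 0.0184
```

```bash
python3 -c "
from h import *
wind()"
```

```text
t 12.1 tcp [ 0.4868 -0.0501  0.0994] r 0.0649 ang -158.0 F [ 9.4  2.2 -2.3] open 0.0184
toolyaw 20.6
[0.003, -0.02, 0.001]
[0.011, -0.038, 0.001]
[0.025, -0.053, 0.001]
[0.043, -0.063, 0.001]
[0.063, -0.067, 0.001]
```

>>> {"op": "send_rows", "data": {"delta_pos": [[0.003,-0.02,0.001],[0.012,-0.038,0.001],[0.026,-0.053,0.001],[0.043,-0.063,0.001],[0.063,-0.067,0.001]], "rot": [[0,0,0],[0,0,0],[0,0,0],[0,0,0],[0,0,0]], "gripper": [1,1,1,1,1]}}

```text
time_s: 12.6
tcp_pos: [0.5217, 0.0362, 0.0993]
tcp_rot: [0.001, 0.984, 0.179, 0.002]
ft_force: [-2.5, -2.2, 0.7]
opening: 0.0184
```

```bash
python3 -c "
from h import *
wind()"
```

```text
t 12.6 tcp [0.5217 0.0362 0.0993] r 0.067 ang 112.2 F [-2.5 -2.2  0.7] open 0.0184
toolyaw 20.7
[0.02, 0.005, 0.001]
[0.039, 0.013, 0.002]
[0.053, 0.027, 0.002]
[0.063, 0.045, 0.002]
[0.067, 0.065, 0.002]
```

>>> {"op": "send_rows", "data": {"delta_pos": [[0.02,0.005,0.001],[0.039,0.013,0.001],[0.053,0.027,0.001],[0.063,0.045,0.001],[0.067,0.065,0.001]], "rot": [[0,0,0],[0,0,0],[0,0,0],[0,0,0],[0,0,0]], "gripper": [1,1,1,1,1]}}

```text
time_s: 13.1
tcp_pos: [0.6089, -0.0008, 0.0999]
tcp_rot: [0.001, 0.984, 0.18, 0.004]
ft_force: [-2.3, 0.7, 1.4]
opening: 0.0184
```

```bash
sed -i 's/^C=.*/C=np.array([.5472,-.0249])/' h.py; python3 -c "
from h import *
wind()"
```

```text
t 13.1 tcp [ 0.6089 -0.0008  0.0999] r 0.0662 ang 21.3 F [-2.3  0.7  1.4] open 0.0184
toolyaw 20.7
[-0.004, 0.02, 0.002]
[-0.013, 0.038, 0.002]
[-0.028, 0.053, 0.002]
[-0.046, 0.062, 0.002]
[-0.066, 0.066, 0.002]
```

>>> {"op": "send_rows", "data": {"delta_pos": [[-0.004,0.02,0.002],[-0.013,0.038,0.002],[-0.028,0.053,0.002],[-0.046,0.062,0.002],[-0.066,0.066,0.002]], "rot": [[0,0,0],[0,0,0],[0,0,0],[0,0,0],[0,0,0]], "gripper": [1,1,1,1,1]}}

```text
time_s: 13.6
tcp_pos: [0.5712, -0.0876, 0.0987]
tcp_rot: [0.001, 0.984, 0.179, 0.005]
ft_force: [0.5, 5.9, 0.5]
opening: 0.0187
```

```bash
python3 -c "
from h import *
wind()
d=cam('top'); c=d['img'][170:256,150:310]; cv2.imwrite('pics/t10.png',cv2.resize(c,None,fx=5,fy=5,interpolation=cv2.INTER_CUBIC)[:,:,::-1])
d=cam('wrist'); save(d,'w10.png')
"
```

```text
t 13.6 tcp [ 0.5712 -0.0876  0.0987] r 0.0672 ang -69.0 F [0.5 5.9 0.5] open 0.0187
toolyaw 20.7
[-0.02, -0.005, 0.0]
[-0.038, -0.014, 0.0]
[-0.053, -0.029, 0.0]
[-0.062, -0.047, -0.0]
[-0.065, -0.067, -0.0]
```

View pics/t10.png

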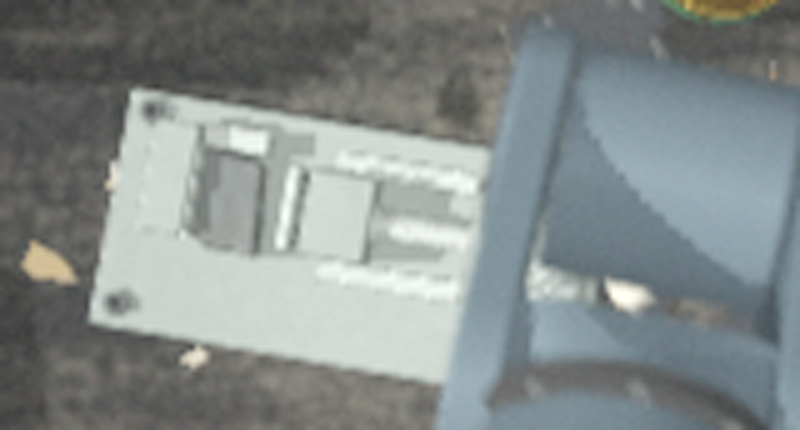

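View pics/w10.png

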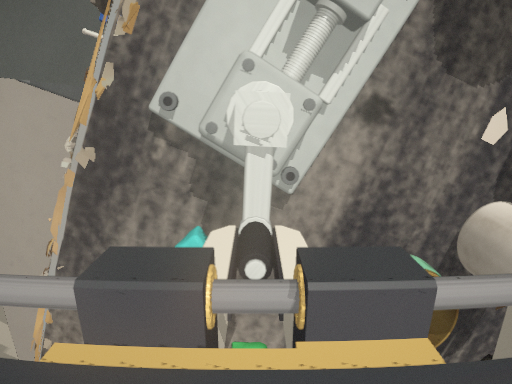

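>>> {"op": "send_rows", "data": {"delta_pos": [[-0.02,-0.005,0],[-0.038,-0.014,0],[-0.053,-0.029,0],[-0.062,-0.047,0],[-0.065,-0.067,0]], "rot": [[0,0,0],[0,0,0],[0,0,0],[0,0,0],[0,0,0]], "gripper": [1,1,1,1,1]}}

```text
time_s: 14.2
tcp_pos: [0.486, -0.0484, 0.0986]
tcp_rot: [0.002, 0.984, 0.178, 0.006]
ft_force: [9.2, 1.2, -1.6]
opening: 0.0185
```

```bash
python3 -c "
from h import *
wind()"
```

```text
t 14.2 tcp [ 0.486  -0.0484  0.0986] r 0.0656 ang -159.0 F [ 9.2  1.2 -1.6] open 0.0185
toolyaw 20.6
[0.004, -0.02, 0.001]
[0.013, -0.038, 0.001]
[0.027, -0.053, 0.001]
[0.045, -0.062, 0.001]
[0.065, -0.066, 0.001]
```

>>> {"op": "send_rows", "data": {"delta_pos": [[0.004,-0.02,0.001],[0.013,-0.038,0.001],[0.027,-0.053,0.001],[0.045,-0.062,0.001],[0.065,-0.066,0.001]], "rot": [[0,0,0],[0,0,0],[0,0,0],[0,0,0],[0,0,0]], "gripper": [1,1,1,1,1]}}

```text
time_s: 14.7
tcp_pos: [0.5235, 0.0369, 0.0983]
tcp_rot: [0.002, 0.984, 0.179, 0.005]
ft_force: [0.4, -7.7, -3.4]
opening: 0.0185
```

```bash
python3 -c "
from h import *
wind()"
```

```text
t 14.7 tcp [0.5235 0.0369 0.0983] r 0.0662 ang 111.0 F [ 0.4 -7.7 -3.4] open 0.0185
toolyaw 20.6
[0.02, 0.004, 0.0]
[0.038, 0.013, 0.001]
[0.053, 0.028, 0.001]
[0.062, 0.046, 0.001]
[0.065, 0.066, 0.001]
```

>>> {"op": "send_rows", "data": {"delta_pos": [[0.02,0.004,0],[0.038,0.013,0],[0.053,0.028,0],[0.062,0.046,0],[0.065,0.066,0]], "rot": [[0,0,0],[0,0,0],[0,0,0],[0,0,0],[0,0,0]], "gripper": [1,1,1,1,1]}}

```text
time_s: 15.2
tcp_pos: [0.6091, -0.0021, 0.0999]
tcp_rot: [0.002, 0.984, 0.179, 0.006]
ft_force: [-0.9, 2.3, 1.3]
opening: 0.0181
```

```bash
python3 -c "
from h import *
wind()"
```

```text
t 15.2 tcp [ 0.6091 -0.0021  0.0999] r 0.066 ang 20.2 F [-0.9  2.3  1.3] open 0.0181
toolyaw 20.6
[-0.004, 0.02, 0.002]
[-0.014, 0.038, 0.002]
[-0.028, 0.052, 0.002]
[-0.046, 0.061, 0.002]
[-0.066, 0.064, 0.002]
```

>>> {"op": "send_rows", "data": {"delta_pos": [[-0.004,0.02,0.002],[-0.014,0.038,0.002],[-0.028,0.052,0.002],[-0.046,0.061,0.002],[-0.066,0.064,0.002]], "rot": [[0,0,0],[0,0,0],[0,0,0],[0,0,0],[0,0,0]], "gripper": [1,1,1,1,1]}}

```text
time_s: 15.7
tcp_pos: [0.5711, -0.0875, 0.0987]
tcp_rot: [0.003, 0.984, 0.179, 0.008]
ft_force: [2.1, 0.9, 3.0]
opening: 0.0184
```

```bash
python3 -c "
from h import *
wind()
d=cam('top'); c=d['img'][170:256,150:310]; cv2.imwrite('pics/t11.png',cv2.resize(c,None,fx=5,fy=5,interpolation=cv2.INTER_CUBIC)[:,:,::-1])
"
```

```text
t 15.7 tcp [ 0.5711 -0.0875  0.0987] r 0.067 ang -69.1 F [2.1 0.9 3. ] open 0.0184
toolyaw 20.6
[-0.02, -0.005, 0.0]
[-0.038, -0.014, -0.0]
[-0.053, -0.029, -0.0]
[-0.062, -0.047, -0.001]
[-0.065, -0.067, -0.001]
```

View pics/t11.png

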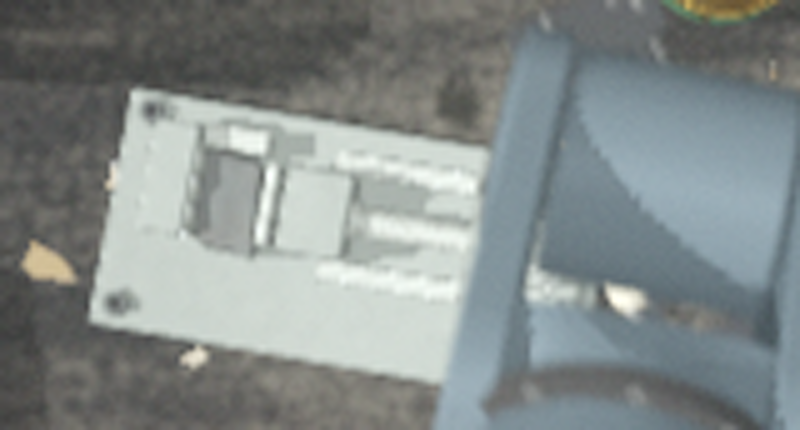

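>>> {"op": "send_rows", "data": {"delta_pos": [[-0.02,-0.005,0],[-0.038,-0.014,0],[-0.053,-0.029,0],[-0.062,-0.047,0],[-0.065,-0.067,0]], "rot": [[0,0,0],[0,0,0],[0,0,0],[0,0,0],[0,0,0]], "gripper": [1,1,1,1,1]}}

```text
time_s: 16.25
tcp_pos: [0.4853, -0.0485, 0.0978]
tcp_rot: [0.004, 0.984, 0.178, 0.009]
ft_force: [14.9, 2.7, -6.2]
opening: 0.0185
```

```bash
python3 -c "
from h import *
wind(2,10)
d=cam('top'); c=d['img'][185:230,180:240]; cv2.imwrite('pics/t12.png',cv2.resize(c,None,fx=12,fy=12,interpolation=cv2.INTER_CUBIC)[:,:,::-1])
d=cam('wrist'); save(d,'w12.png')
"
```

```text
t 16.25 tcp [ 0.4853 -0.0485  0.0978] r 0.0663 ang -159.1 F [14.9  2.7 -6.2] open 0.0185
toolyaw 20.5
[0.002, -0.011, -0.0]
[0.005, -0.022, -0.0]
```

View pics/t12.png

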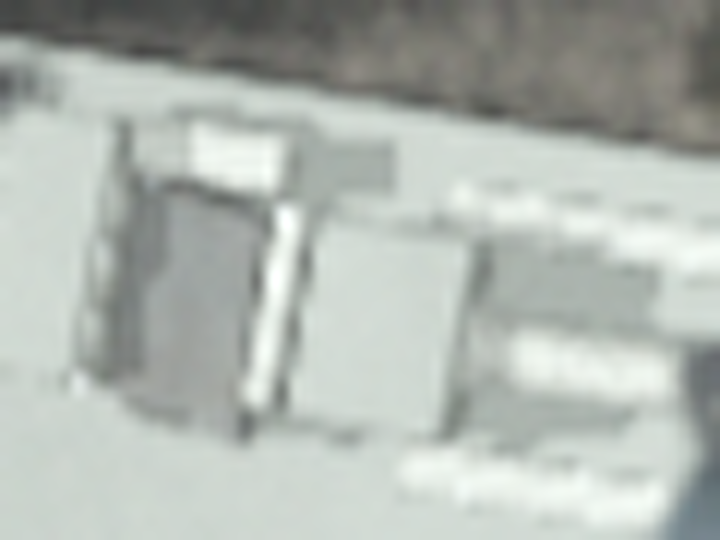

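View pics/w12.png

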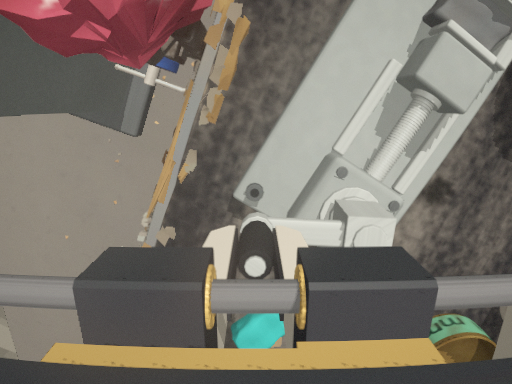

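>>> {"op": "send_rows", "data": {"delta_pos": [[0,0,0],[0,0,0],[0,0,0],[0,0,-0.03],[0,0,-0.06]], "rot": [[0,0,0],[0,0,0],[0,0,0],[0,0,0],[0,0,0]], "gripper": [0,0,0,0,0]}}

```text
time_s: 16.85
tcp_pos: [0.4834, -0.0473, 0.1579]
tcp_rot: [0.003, 0.984, 0.178, 0.007]
ft_force: [0.9, 0.1, 0.0]
opening: 0.0459
```

```bash
python3 -c "
from h import *
go([.605,.055,.155],20.6)"
```

```text
tcp [ 0.4834 -0.0473  0.1579] delta [ 0.1497 -0.0531  0.0044] rot [ 0.48 -0.75 -0.05] F [0.9 0.1 0. ] t 16.85 open 0.0459 q6 -0.55
```

>>> {"op": "send_rows", "data": {"delta_pos": [[0.04,-0.015,0],[0.08,-0.03,0],[0.12,-0.045,0],[0.15,-0.053,0.003],[0.15,-0.053,0.003]], "rot": [[0.5,-0.7,0],[0.5,-0.7,0],[0.5,-0.7,0],[0.5,-0.7,0],[0.5,-0.7,0]], "gripper": [0,0,0,0,0]}}

```text
time_s: 17.35
tcp_pos: [0.607, 0.0567, 0.1555]
tcp_rot: [-0.0, 0.984, 0.179, 0.0]
ft_force: [-1.3, -0.5, -1.3]
opening: 0.0464
```

```bash
python3 -c "
from h import *
go([.605,.055,.155],20.6)
d=cam('wrist'); save(d,'w13.png'); print(d['position'])
"; cp last_wrist.npz w13.npz
```

```text
tcp [0.607  0.0567 0.1555] delta [-0.0025  0.0009  0.0005] rot [-0.03 -0.04  0.05] F [-1.3 -0.5 -1.3] t 17.35 open 0.0464 q6 -0.34
[0.58129453 0.1220525  0.32096671]
```

View pics/w13.png

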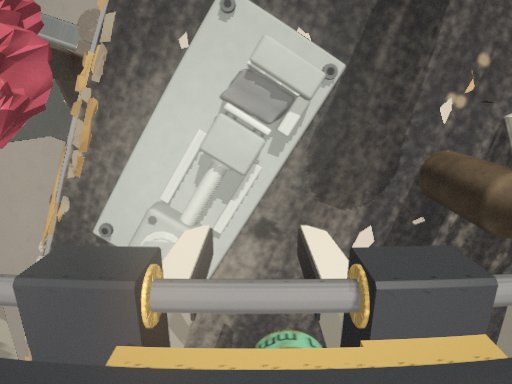

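```bash
python3 - <<'E'
from h import *
# rectify to plane z=.05 in corner frame (ortho view at jaw-top height), before (w4,w5?) and after (w13)
def ortho(d,z,res=.00025):
    xs=np.arange(-.06,.015,res); ys=np.arange(-.115,.02,res)
    Y,X=np.meshgrid(ys,xs)
    W=(np.c_[X.ravel(),Y.ravel(),0*X.ravel()]@Rv.T)+[co[0],co[1],z]
    M=q2R(d['orientation'])
    uv,_=cv2.projectPoints(W,R.from_matrix(M.T).as_rotvec(),-M.T@d['position'],d['camera_matrix'],d['dist'])
    uv=uv.reshape(X.shape+(2,)).astype(np.float32)
    return cv2.remap(d['img'],uv[...,0],uv[...,1],cv2.INTER_CUBIC)
a=ortho(dict(np.load('w4.npz')),.051); b=ortho(dict(np.load('w13.npz')),.051)
im=np.vstack([a,b]); im=im[:,:]; print(im.shape)
cv2.imwrite('pics/o13.png',cv2.resize(im,None,fx=1,fy=1)[:,:,::-1])
E
```

```text
(600, 540, 3)
```

View pics/o13.png

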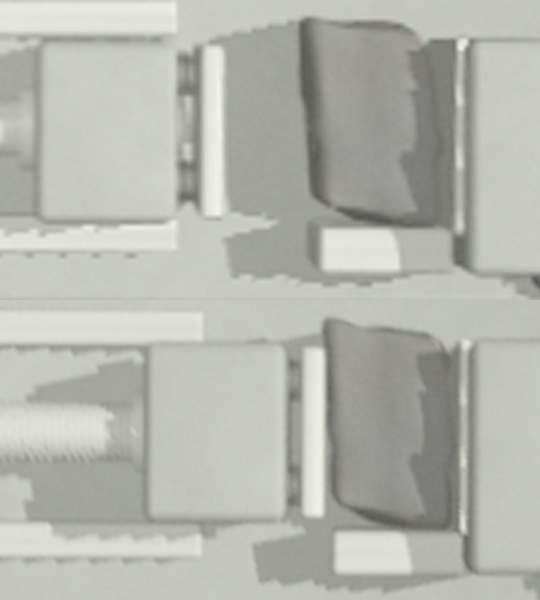

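```bash
python3 -c "
from h import *
go([.4855,-.0485,.158],20.6)
P=cloud(load('wrist'))
"
```

```text
tcp [0.6056 0.0555 0.1555] delta [-0.149   0.0551 -0.0025] rot [-0.03  0.03  0.02] F [-0.7 -0.6 -0.6] t 17.4 open 0.0467 q6 -0.35
```

>>> {"op": "send_rows", "data": {"delta_pos": [[-0.04,0.015,-0.003],[-0.08,0.03,-0.003],[-0.12,0.045,-0.003],[-0.149,0.055,-0.003],[-0.149,0.055,-0.003]], "rot": [[0,0,0],[0,0,0],[0,0,0],[0,0,0],[0,0,0]], "gripper": [0,0,0,0,0]}}

```text
time_s: 17.9
tcp_pos: [0.4822, -0.0506, 0.1585]
tcp_rot: [-0.0, 0.984, 0.177, -0.001]
ft_force: [0.4, 0.0, -0.5]
opening: 0.0465
```

```bash
python3 - <<'E'
from h import *
go([.4855,-.0485,.098],20.6)
d=cam('wrist'); save(d,'w14.png')
c=d['img'][150:300,150:370]; cv2.imwrite('pics/w14.png',cv2.resize(c,None,fx=3,fy=3)[:,:,::-1])
E
```

```text
tcp [ 0.4822 -0.0506  0.1585] delta [ 0.004  -0.0007  0.0605] rot [-0.07  0.14 -0.16] F [ 0.4  0.  -0.5] t 17.9 open 0.0465 q6 -0.56
```

View pics/w14.png

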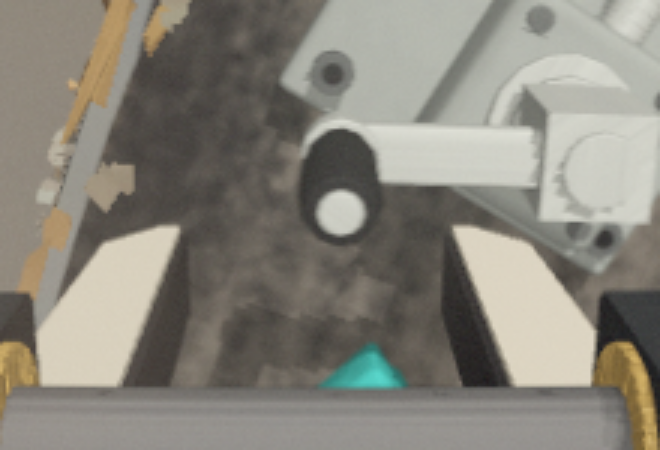

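>>> {"op": "send_rows", "data": {"delta_pos": [[0.004,-0.001,0.03],[0.004,-0.001,0.055],[0.004,-0.001,0.06],[0.004,-0.001,0.06],[0.004,-0.001,0.06]], "rot": [[0,0,0],[0,0,0],[0,0,0],[0,0,0],[0,0,0]], "gripper": [0,0,0.3,0.6,1]}}

```text
time_s: 18.45
tcp_pos: [0.4879, -0.0474, 0.0997]
tcp_rot: [-0.0, 0.984, 0.178, 0.0]
ft_force: [-0.7, -0.9, 0.2]
opening: 0.0271
```

>>> {"op": "send_rows", "data": {"delta_pos": [[0,0,0],[0,0,0]], "rot": [[0,0,0],[0,0,0]], "gripper": [1,1]}}

```text
time_s: 18.65
tcp_pos: [0.4875, -0.0476, 0.1007]
tcp_rot: [0.0, 0.984, 0.178, -0.0]
ft_force: [-5.1, -3.7, 5.8]
opening: 0.0183
```

```bash
python3 -c "
from h import *
wind(4,14)"
```

```text
t 18.65 tcp [ 0.4875 -0.0476  0.1007] r 0.0638 ang -159.1 F [-5.1 -3.7  5.8] open 0.0183
toolyaw 20.5
[0.001, -0.016, 0.003]
[0.006, -0.031, 0.003]
[0.015, -0.044, 0.003]
[0.027, -0.054, 0.003]
```

>>> {"op": "send_rows", "data": {"delta_pos": [[0.001,-0.016,0.002],[0.006,-0.031,0.002],[0.015,-0.044,0.002],[0.027,-0.054,0.002],[0.027,-0.054,0.002]], "rot": [[0,0,0],[0,0,0],[0,0,0],[0,0,0],[0,0,0]], "gripper": [1,1,1,1,1]}}

```text
time_s: 19.15
tcp_pos: [0.4955, 0.0133, 0.0996]
tcp_rot: [0.001, 0.984, 0.179, 0.001]
ft_force: [1.0, -0.1, 2.7]
opening: 0.0186
```

>>> {"op": "send_rows", "data": {"delta_pos": [[0,0,0],[0,0,0],[0,0,0],[0,0,-0.03],[0,0,-0.06]], "rot": [[0,0,0],[0,0,0],[0,0,0],[0,0,0],[0,0,0]], "gripper": [0,0,0,0,0]}}

```text
time_s: 19.65
tcp_pos: [0.4945, 0.0131, 0.1597]
tcp_rot: [0.0, 0.984, 0.178, -0.0]
ft_force: [0.5, 0.0, 0.5]
opening: 0.0461
```

```bash
python3 -c "
from h import *
wind(1)
go([.605,.055,.155],20.6)"
```

```text
t 19.65 tcp [0.4945 0.0131 0.1597] r 0.065 ang 144.2 F [0.5 0.  0.5] open 0.0461
toolyaw 20.5
[0.019, -0.008, 0.062]
tcp [0.4945 0.0131 0.1597] delta [ 0.1182 -0.0005  0.0046] rot [ 0.01  0.04 -0.07] F [0.5 0.  0.5] t 19.65 open 0.0461 q6 -0.43
```

>>> {"op": "send_rows", "data": {"delta_pos": [[0.04,0,0],[0.08,0,0],[0.118,0,0.003],[0.118,0,0.003]], "rot": [[0,0,0],[0,0,0],[0,0,0],[0,0,0]], "gripper": [0,0,0,0]}}

```text
time_s: 20.05
tcp_pos: [0.6074, 0.0553, 0.1558]
tcp_rot: [0.0, 0.984, 0.178, -0.0]
ft_force: [-1.0, -0.4, -0.4]
opening: 0.0467
```

```bash
python3 - <<'E'
from h import *
go([.605,.055,.155],20.6)
d=cam('wrist'); save(d,'w15.png'); print(d['position'])
def ortho(d,z,res=.00025):
    xs=np.arange(-.065,.015,res); ys=np.arange(-.115,.02,res)
    Y,X=np.meshgrid(ys,xs)
    W=(np.c_[X.ravel(),Y.ravel(),0*X.ravel()]@Rv.T)+[co[0],co[1],z]
    M=q2R(d['orientation'])
    uv,_=cv2.projectPoints(W,R.from_matrix(M.T).as_rotvec(),-M.T@d['position'],d['camera_matrix'],d['dist'])
    uv=uv.reshape(X.shape+(2,)).astype(np.float32)
    return cv2.remap(d['img'],uv[...,0],uv[...,1],cv2.INTER_CUBIC)
im=np.vstack([ortho(d,.051)[:300],ortho(d,.039)[:300]])
cv2.imwrite('pics/o15.png',im[:,:,::-1])
E
```

```text
tcp [0.6074 0.0553 0.1558] delta [-0.0024 -0.0005  0.0008] rot [ 0.    0.   -0.04] F [-1.  -0.4 -0.4] t 20.05 open 0.0467 q6 -0.34
[0.58185928 0.12088961 0.32122412]
```

View pics/o15.png

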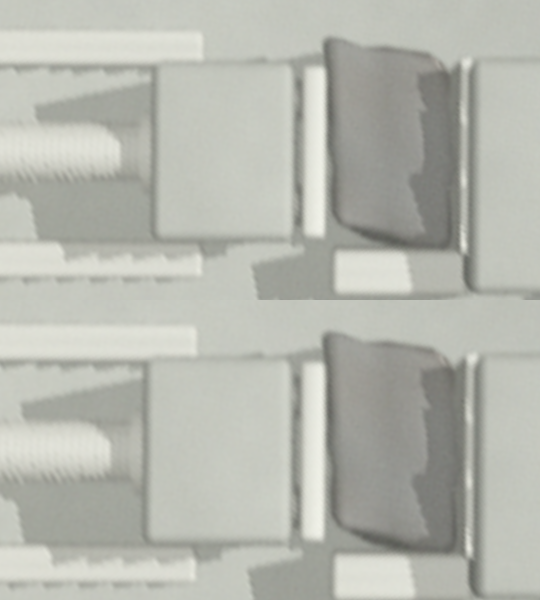

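View pics/w15.png

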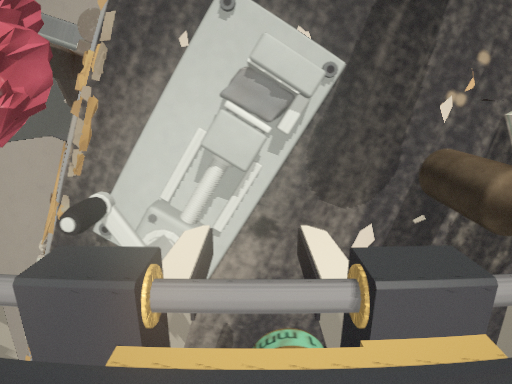

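>>> {"op": "send_rows", "data": {"delta_pos": [[0,0,-0.04],[0,0.02,-0.08],[0,0.06,-0.1],[0,0.1,-0.1],[0,0.11,-0.1]], "rot": [[0,0,0],[0,0,0],[0,0,0],[0,0,0],[0,0,0]], "gripper": [0,0,0,0,0]}}

```text
time_s: 20.6
tcp_pos: [0.6441, -0.052, 0.2561]
tcp_rot: [0.0, 0.984, 0.177, -0.001]
ft_force: [-0.8, -0.1, 0.4]
opening: 0.0469
```

```bash
python3 - <<'E'
from h import *
d=cam('wrist'); save(d,'w16.png'); P=cloud(d); M=q2R(d['orientation'])
uv,_=cv2.projectPoints(np.array([[.5472,-.025,.092]]),R.from_matrix(M.T).as_rotvec(),-M.T@d['position'],d['camera_matrix'],d['dist'])
u,v=uv.ravel().astype(int); print(u,v)
Q=P[v-18:v+19,u-18:u+19].reshape(-1,3);Q=Q[(Q[:,2]>.084)&(Q[:,2]<.105)]; print(len(Q),np.median(Q,0)); A=np.c_[Q[:,:2]-Q[:,:2].mean(0),np.ones(len(Q))]; print('slope',np.linalg.lstsq(A,Q[:,2],rcond=None)[0])
d=cam('top'); save(d,'t16.png')
E
```

```text
174 122
914 [ 0.54637932 -0.02274698  0.09178524]
slope [ 0.08857859 -0.09389146  0.09166962]
```

View pics/w16.png

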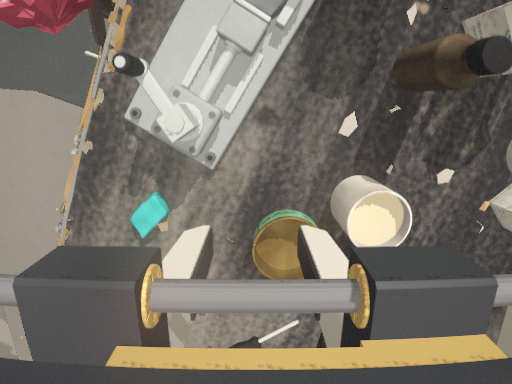

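View pics/t16.png

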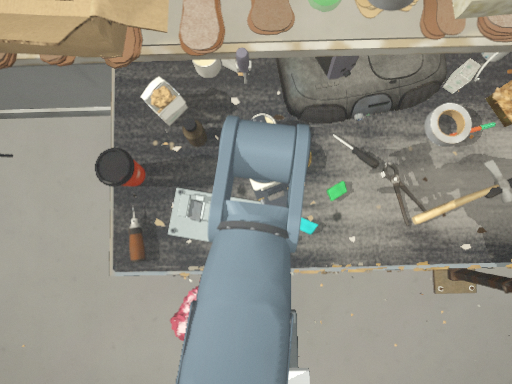

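```bash
python3 - <<'E'
from h import *
d=load('wrist'); P=cloud(d)
c=d['img'][40:170,100:230]; cv2.imwrite('pics/w16z.png',cv2.resize(c,None,fx=4.5,fy=4.5,interpolation=cv2.INTER_CUBIC)[:,:,::-1])
for r in (5,7,9):
    Q=P[122-r:123+r,174-r:175+r].reshape(-1,3);Q=Q[(Q[:,2]>.07)]; m=np.median(Q[:,2]); Q=Q[abs(Q[:,2]-m)<.006]
    A=np.c_[Q[:,:2]-Q[:,:2].mean(0),np.ones(len(Q))]; f,res,_,_=np.linalg.lstsq(A,Q[:,2],rcond=None); s=np.sqrt(res/len(Q)); print(r,len(Q),f.round(3),s, 'slope err',s*np.sqrt(np.diag(np.linalg.inv(A.T@A)))[:2])
# arm-plane: heights along the crank arm
t=onz(d,[(120,61)],.1305)[0]; print('handle top',t,'r',np.linalg.norm(t[:2]-C),np.degrees(np.arctan2(*(t[:2]-C)[::-1])))
b=np.radians(144.5)
M=q2R(d['orientation'])
for rr in (0,.02,.03,.04,.05):
    w=np.array([[C[0]+rr*np.cos(b),C[1]+rr*np.sin(b),.087]])
    u,v=cv2.projectPoints(w,R.from_matrix(M.T).as_rotvec(),-M.T@d['position'],d['camera_matrix'],d['dist'])[0].ravel().round().astype(int)
    print(rr,u,v,np.nanmedian(P[v-2:v+3,u-2:u+3,2]).round(4))
E
```

```text
5 121 [0.058 0.017 0.095] [0.00068964] slope err [0.01985411 0.01992456]
7 224 [ 0.029 -0.004  0.094] [0.00073895] slope err [0.01148209 0.01152703]
9 360 [ 0.008 -0.005  0.094] [0.00127232] slope err [0.01233937 0.0122944 ]
handle top [0.49481006 0.01345356 0.1305    ] r 0.06492843164588347 143.7929336603902
0 176 122 0.0945
0.02 164 105 0.0864
0.03 158 97 0.0863
0.04 152 89 0.0859
0.05 146 80 0.0859
```

View pics/w16z.png

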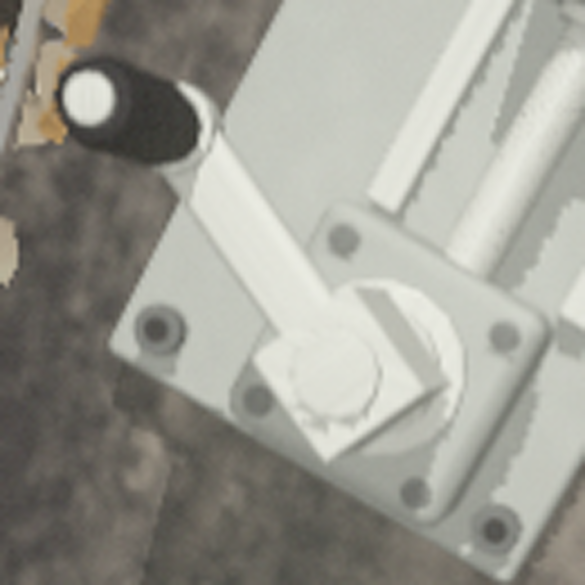

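The crank is seated and level: its arm top reads 0.086 m along the whole length, against 0.087 expected. The stone is clamped, the pad is pressed in about 3.7 mm and the gripper is clear, so I'm handing in.

```bash
python3 -c "
from h import *
print(ctrl.close_job())"
```

```text
the job is handed in; nothing more can be done
None
```

The job is handed in, finished in about 21 s of the 72 s allowed. My last checks all looked good, but the hand-in itself reports no verdict.

**What I did**
- I slid the stone along the bed with the closed fingers until the push force rose to about 11 N at the end stop.
- I set the crank down over the shaft until it met the collar.
- I gripped the handle and wound it clockwise about 2.4 turns, then let go and moved clear.

**What the last checks showed**
- **Stone:** it lies against the stop and the fixed jaw, about 0.04 rad out of line.
- **Pad:** the gap behind it closed from about 6.2 mm to 2.5 mm, so it is pressed in about 3.7 mm. After 2.25 turns it looked pressed only about 1.5 mm, so I wound roughly 56° further.
- **Crank:** it is fully down. The hub top reads about 92–94 mm (92 expected), the arm is level to about 0.01 rad, and the handle is 64.9 mm from the axis.
- **Bystanders:** I touched none of them, and those still visible in the last pictures look unmoved by eye. I did not measure their positions.

**Checks that disagreed**
- The two cameras differed by 1–2 mm on where the shaft is; the taper on the shaft took that up.
- A first fit of the hub-top slope gave about 0.13 rad, over the 0.12 limit. A tighter fit and the level readings along the arm did not bear that out, and I put it down to edge pixels.

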